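# Fit the sight glass to the resin trap

### The arm

A 6-joint arm with a two-finger parallel gripper is mounted at the origin on the work surface. World frame = base frame: x ahead of the robot, y to its left, z up, the work surface at z = 0. Lengths are in m, angles in rad, forces in N, time in s.
With the tool pointing down it reaches from about 0.35 to 0.875 m from the base axis. Payload 4.2 kg.
Tool frame: the origin (TCP) lies at the very end of the fingers, on their centre line; the grasp point (between the pads) lies r.grasp_offset behind it (r.grasp_offset is the distance from the TCP to the grasp point, in m); y points along the fingers, x is the direction in which the jaws open and shut, and the axes are right-handed (so a half turn about y gives the same grasp; the last joint's range is limited). The gripper opens to 85 mm and grips with 20 to 120 N. Pads are 22 mm wide; open, the fingers measure 114 mm over their backs; the gripper's body (76 mm by 85 mm) begins 54 mm behind the grasp point. The pads swing forward as they close: fully open they stand 13 mm farther back than shut.
Start: joints at [1.458, 0.385, 0.008, 0, -1.194, -0.259], TCP at [0.227, 0.582, 0.231] pointing down, gripper open.
Joint ranges: [-3.14, 3.14], [-1.21, 2.06], [-1.07, 1.41], [-3.16, 2.05], [-2.99, -0.16], [-3.1, 3.1]. Speed limits (rad/s): [2.79, 2.79, 3.14, 3.14, 3.14, 3.14].

### API

Orientations are given as a unit quaternion [x, y, z, w].
In Python, from station import r gives the robot as it stands.
- The arm moves only by the tool step_arm, never from a script. Its argument "deltas" is a list of rows, each an object of numbers: "gripper": the gripper command: -1 is fully open, 1 is shut, values between are in proportion; "dx", "dy", "dz": the shift along the world's x, y, z in mm; "wx", "wy", "wz": the turn, a rotation vector about the world's x, y, z in rad. A call has exactly 5 rows; each row is the pose to reach, as a shift and turn from the pose measured when the call began; what a row does not reach only later rows make up. A row lasts 1/12 s, in which the tool goes at most 41.7 mm and 7.16 degrees, less where a joint would pass 70% of its speed; a pose out of reach is approached as far as the arm can. A call with a gripper value outside its range is refused whole. The fingers move at their own pace and stop on an object; "squeeze" is the grip in N (left out, the last holds). Time passes only in rows, so rows that repeat a pose let the fingers close, or fill a call up. It gives the time, the measured TCP pose, the force and the opening at its end, in the units of the state.
- r.read_state(): the state, without advancing time (a new reading comes with each control period).
- r.snapshot(name): name is "scene" or "side" or "wrist"; returns a dict with "pixels" (420x560x3 uint8, blue, green, red), "fx", "fy", "cx", "cy" (pixels), "origin" and "orientation" of the camera in the world; the wrist camera has in their place "tool_from_camera" (4x4, takes a point from camera to tool coordinates, whose origin is the TCP and whose axes are the tool frame's). Camera axes: x right, y down, z forward; pixel columns grow to the right and rows downward; lengths in m; the calibration is good to about 2 mm. A picture is of the moment at which its call begins: read the wrist's pose just before it. There is no depth.
- r.finish_job(): hands the job in, once; it reports no verdict.
The state is a dict: "clock": time; "joint_pos": joint angles; "joint_vel": joint speeds; "joint_efforts": joint torques, N m; "tcp_pos": TCP position; "tcp_rot": TCP orientation; "wrist_force": force on the tool from outside, world axes, zero at the start; "moment": the same for the moment, N m; "width": finger opening in m.
Only numpy, scipy, OpenCV 4.12 (cv2) and the standard library are available. Lean on these libraries where they do the work, as an engineer would, in place of code of your own. Each camera call takes 0.05 s, during which the arm holds its last target.

### The job

Fit the clear window into the sight-glass cell on the resin trap: lay it flat in the recess, then put the retaining ring over it and screw it down clockwise until it is snug, so that the glass is clamped on its rubber seal but not strained. Stop by feel, do not force the ring on to the end of its thread, and let go. Leave the old brown window and the other things on the bench where they are.

Things in the scene. Friction and masses are not known exactly. Their poses are not given: they have to be found in the camera images.
- cell: The resin trap, fixed on the bench: aluminium pot, blue lid 156 mm across with its top 81 mm above the bench, and a steel boss 60 mm across rising 34 mm from its centre. The cell is the round recess in the boss top. Yellow lines on the lid mark the three gaps of its outside thread, at the body's +x direction and +-120 degrees from it. Origin: centre of the underside, z up.
- cell_mouth (a point): Centre of the cell rim, at the top of the boss, 115 mm above the bench; axes as the cell. The recess is 42.6 mm across; its floor is a rubber seal 3 to 6 mm below this point (differs each time) that carries 2 N before it gives, then about 5 N per mm, 5 mm at most.
- cell_gap (a point): Middle of the gap at +x in the thread round the boss, 32.5 mm off the axis, 5 mm below the rim. The thread is three brass ramps reaching 70 mm across; seen from above each runs clockwise from the edge of a 28-degree gap, falls 0.1 mm per degree for 86 degrees and ends in a stop. Their undersides start 7 mm below the rim.
- window: The new clear greenish window with a white band: a glass disc 40 mm across, 18 mm thick, 55 g, flat on a dark mat 4 mm thick. Seated in the cell its upper 12 to 15 mm stand above the rim. It is strained if pressed with more than 35 N along its axis. Origin: centre of its underside, z up.
- old_window: The old brown window with a black band, same size, on the same mat; to be left there. Origin: centre of its underside.
- ring: The retaining ring, loose on the bench, about 160 g: an aluminium cap 80 mm across, 34 mm high, open below (72 mm inside), with a 28 mm hole in its top and a red hexagonal collar on it. Lowered through the gaps of the thread it rests on the glass with its underside 14 to 17 mm below the cell rim. It stays where it is left. Origin: centre of its underside, z up.
- ring_collar (a point): Centre of the red collar, 44 mm above the ring's underside: a hexagon 44 mm across flats, 20 mm high (34 to 54 mm above the underside), for gripping and turning. Its flats face 30, 90, 150, ... degrees from the ring's +x direction.
- ring_pin (a point): Root of the inward steel pin at the ring's +x direction, 33.5 mm off its axis, 3.5 mm above its underside; two more at +-120 degrees, all marked by yellow lines outside. Pins are 5 mm thick, 62 mm between tips (1 mm clear of the boss). They pass down through the gaps; turned clockwise seen from above they come under the ramps, which draw the ring down 5.7 mm per rad.
- ring_face (a point): Centre of the ring's inner face that presses on the glass, 29 mm above its underside. The ramps begin to draw it down after 24 to 54 degrees from mid-gap. Snug means the glass clamped with 8 to 20 N: the face 1.2 to 3.6 mm below where it first rested on the glass, 36 to 90 degrees from mid-gap. Turning grows stiffer with the clamping.
- brush: A flat paint brush, 190 mm; a bystander.
- tape_roll: A roll of yellow tape, 90 mm across, 24 mm high; a bystander.
- mixing_cup: A white cup, 72 mm across, 80 mm high; a bystander.
- wax_tin: A green tin, 80 mm across, 50 mm high; a bystander.
- scraper: A scraper with a black handle, 250 mm; a bystander.
- spanner: A steel spanner, 180 mm; a bystander.
- wood_wedge: A small wooden block, 120 x 30 x 20 mm; a bystander.
Mind the look-alikes: they are no part of the job. Leave any pink or purple look-alike of the ring alone.

How it is judged:
By the outcome, as a careful person would: the job done as asked, in the order asked, and still so for the second after the job is handed in, with the robot touching nothing.
It also fails if it takes over 64 s, if anything falls off the work surface, if the arm or the gripper's body presses on something with over 40 N, if the wrist force passes 120 N, or if a joint passes its speed limit or range.

## Working session

There is one attempt and no reset: what is moved stays moved. The work goes in short steps, Python scripts to look and compute and a tool call to move; the robot and the scene stay as the last step left them, time stands still between calls to the robot, and variables do not carry over. Pictures are saved under pics/ and viewed, and the job is handed in when it is done.

Besides the shell and the picture viewer there is one more tool, called after ">>>" as name(argument=value, ...) on one line, values as JSON. step_arm: Moves the arm, as the interface text tells. Its arguments: {"type":"object","properties":{"deltas":{"type":"array","items":{"type":"object","properties":{"gripper":{"type":"number"},"dx":{"type":"number"},"dy":{"type":"number"},"dz":{"type":"number"},"wx":{"type":"number"},"wy":{"type":"number"},"wz":{"type":"number"}}}},"squeeze":{"type":"number"}},"required":["deltas"]}

```bash
mkdir -p pics; ls
cat > h.py <<'E'
import numpy as np, cv2
from scipy.spatial.transform import Rotation as R
from station import r
def cam(n):
    s=r.read_state(); d=r.snapshot(n)
    if n=="wrist":
        T=np.eye(4);T[:3,:3]=R.from_quat(s["tcp_rot"]).as_matrix();T[:3,3]=s["tcp_pos"]
        T=T@np.array(d["tool_from_camera"])
    else:
        T=np.eye(4);T[:3,:3]=R.from_quat(d["orientation"]).as_matrix();T[:3,3]=d["origin"]
    K=np.array([[d["fx"],0,d["cx"]],[0,d["fy"],d["cy"]],[0,0,1]])
    return np.array(d["pixels"]),K,T
def ray(K,T,uv):
    uv=np.atleast_2d(uv).astype(float)
    d=np.c_[uv,np.ones(len(uv))]@np.linalg.inv(K).T@T[:3,:3].T
    return T[:3,3],d
def plane(K,T,uv,z):
    o,d=ray(K,T,uv); return o+d*((z-o[2])/d[:,2])[:,None]
def proj(K,T,P):
    P=np.atleast_2d(P); p=(P-T[:3,3])@T[:3,:3]; p=p@K.T; return p[:,:2]/p[:,2:]
def save(n,img): 
    cv2.imwrite("pics/%s.png"%n,img)
E
python3 - <<'E'
from h import *
s=r.read_state();print(s);print(r.grasp_offset)
for n in("scene","side","wrist"):
    p,K,T=cam(n);save(n+"0",p);np.savez("pics/%s0.npz"%n,p=p,K=K,T=T);print(n,K[0,0],K[0,2],K[1,2],T.round(3))
E
```

```text
pics
{'clock': 0.0, 'joint_pos': array([ 1.45758507e+00,  3.85561288e-01,  6.58504109e-03, -5.32176893e-04,
       -1.19399640e+00, -2.58602403e-01]), 'joint_vel': array([-0.00049707,  0.00068355,  0.00156678,  0.00045539,  0.00129669,
       -0.00026284]), 'joint_efforts': array([-2.27984950e-03, -3.92287409e+01,  1.88402170e+01,  4.18610036e+00,
       -4.58091396e-03, -3.20519526e-06]), 'tcp_pos': array([0.22682343, 0.58173844, 0.23019785]), 'tcp_rot': array([ 0.39954349, -0.58337442,  0.58431004, -0.39827261]), 'wrist_force': array([-0.33149676,  0.43582762,  0.790676  ]), 'moment': array([-0.0037519 ,  0.01945147,  0.01349327]), 'width': 0.08538166735249718}
0.0187
scene 421.22615620053466 279.87115209847 212.4180152686243 [[ 0.853  0.402 -0.334  0.907]
 [ 0.522 -0.641  0.563 -0.624]
 [ 0.012 -0.654 -0.756  0.906]
 [ 0.     0.     0.     1.   ]]
side 416.84920173394227 277.16552599647594 206.03382282278272 [[ 0.993 -0.097  0.073  0.453]
 [-0.121 -0.713  0.691 -0.791]
 [-0.015 -0.694 -0.72   0.895]
 [ 0.     0.     0.     1.   ]]
wrist 308.75716717962064 283.26206348589113 209.67736775574906 [[-0.363 -0.898 -0.25   0.29 ]
 [-0.932  0.35   0.095  0.557]
 [ 0.002  0.267 -0.964  0.374]
 [ 0.     0.     0.     1.   ]]
```

View pics/scene0.png

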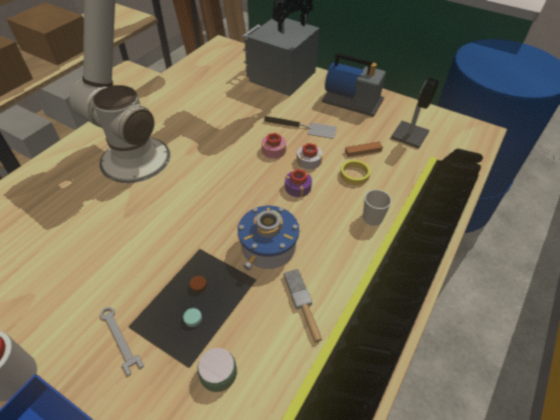

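View pics/side0.png

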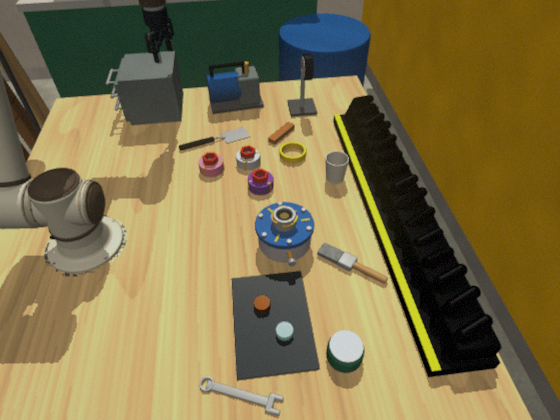

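View pics/wrist0.png

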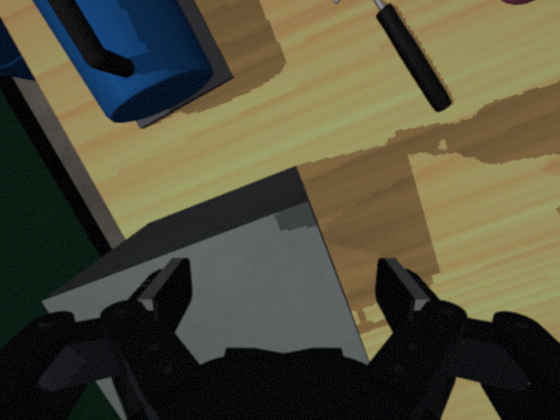

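The side view shows the clear window at (285,331), the old brown one at (262,304), the cell at (285,225). The grey ring with a red collar is at (248,155), between the pink ring (210,163) and the purple one (261,180).

Run:
```python
from h import *
for n,bx in (("side",dict(win=(285,331),ring=(248,155),pink=(210,160),purp=(261,177),cell=(285,218),old=(262,304))),("scene",dict(win=(193,317),ring=(310,153),pink=(274,142),purp=(298,180),cell=(268,225),old=(198,284)))):
    d=np.load("pics/%s0.npz"%n);p,K,T=d["p"],d["K"],d["T"]
    zz=dict(win=.022,ring=.054,pink=.054,purp=.054,cell=.115,old=.022)
    for k,uv in bx.items(): print(n,k,plane(K,T,[uv],zz[k]).round(3))
    for nm,(x,y),s in(("cell",bx["cell"],50),("ring",bx["ring"],50),("win",bx["win"],40)):
        c=p[max(0,y-s):y+s,max(0,x-s):x+s]; save(f"c_{n}_{nm}",cv2.resize(c,(400,400),interpolation=cv2.INTER_CUBIC))
ims=[[cv2.imread(f"pics/c_{n}_{m}.png") for m in("cell","ring")] for n in("side","scene")]
save("crop",cv2.resize(np.vstack([np.hstack(i) for i in ims]),(600,600)))
```

```text
side win [[ 0.512 -0.344  0.022]]
side ring [[0.474 0.253 0.054]]
side pink [[0.354 0.245 0.054]]
side purp [[0.505 0.143 0.054]]
side cell [[ 0.547 -0.087  0.115]]
side old [[ 0.468 -0.269  0.022]]
scene win [[ 0.514 -0.339  0.022]]
scene ring [[0.483 0.264 0.054]]
scene pink [[0.363 0.249 0.054]]
scene purp [[0.511 0.143 0.054]]
scene cell [[ 0.554 -0.084  0.115]]
scene old [[ 0.469 -0.265  0.022]]
```

View pics/crop.png

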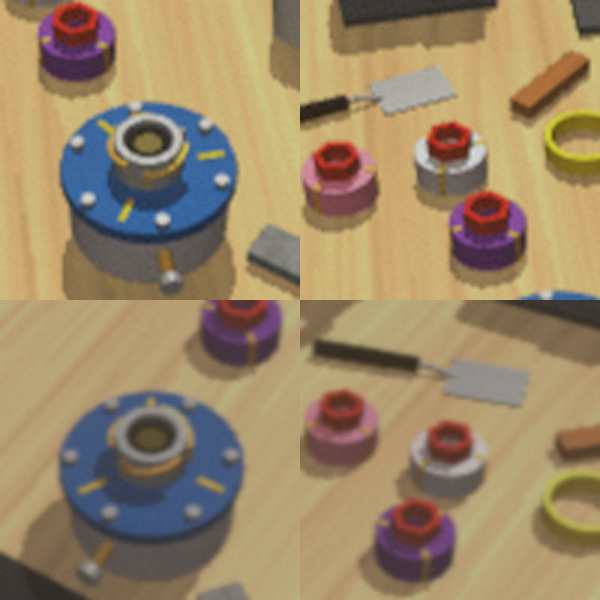

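```bash
cat >> h.py <<'E'
def jaw(s):
    M=R.from_quat(s["tcp_rot"]).as_matrix(); return np.degrees(np.arctan2(M[1,0],M[0,0])),M
def go(x,y,z,a=None,s=None):
    "print mm and rotvec from current pose to target with tool down, jaw angle a deg (mod 180 nearest)"
    s=s or r.read_state(); b,M=jaw(s)
    if a is None: a=b
    a=b+((a-b+90)%180-90)
    A=np.radians(a); X=np.array([np.cos(A),np.sin(A),0]);Y=np.array([0,0,-1.]);Z=np.cross(X,Y)
    W=np.c_[X,Y,Z]; rv=R.from_matrix(W@M.T).as_rotvec()
    print("clock %.2f jaw %.2f ->%.2f tilt %.4f j6 %.2f"%(s["clock"],b,a,np.arccos(-M[2,1]),s["joint_pos"][5]))
    print("d mm",((np.array([x,y,z])-s["tcp_pos"])*1000).round(1),"rv",rv.round(4))
E
python3 - <<'E'
from h import *
go(.45,.30,.25); go(.513,-.342,.15,30); go(.513,-.342,.15,-60)
E
```

```text
clock 0.15 jaw -111.31 ->-111.31 tilt 0.0017 j6 -0.26
d mm [ 223.1 -281.9   19.5] rv [ 0.0016 -0.0005 -0.    ]
clock 0.15 jaw -111.31 ->-150.00 tilt 0.0017 j6 -0.26
d mm [ 286.1 -923.9  -80.5] rv [ 0.0014 -0.001  -0.6753]
clock 0.15 jaw -111.31 ->-60.00 tilt 0.0017 j6 -0.26
d mm [ 286.1 -923.9  -80.5] rv [1.800e-03 3.000e-04 8.955e-01]
```

>>> step_arm(deltas=[{"dx": 26,"dy": -32,"dz": 4,"gripper": -1},{"dx": 52,"dy": -64,"dz": 8,"gripper": -1},{"dx": 78,"dy": -96,"dz": 12,"gripper": -1},{"dx": 104,"dy": -128,"dz": 16,"gripper": -1},{"dx": 130,"dy": -160,"dz": 20,"gripper": -1}])

```text
$.deltas[0]: bad value
```

>>> step_arm(deltas=[{"dx": 20,"dy": -28,"dz": 0,"gripper": -1},{"dx": 40,"dy": -56,"dz": 0,"gripper": -1},{"dx": 60,"dy": -84,"dz": 0,"gripper": -1},{"dx": 80,"dy": -110,"dz": 0,"gripper": -1},{"dx": 100,"dy": -130,"dz": 0,"gripper": -1}])

```text
$.deltas[0]: bad value
```

Run:
```python
from h import *
go(.513,-.342,.15,30)
p,K,T=cam("wrist");save("w1",p);np.savez("pics/w1.npz",p=p,K=K,T=T)
print(proj(K,T,[[.478,.258,.054],[.478,.258,.034]]))
```

```text
clock 0.15 jaw -111.31 ->-150.00 tilt 0.0017 j6 -0.26
d mm [ 286.1 -923.9  -80.5] rv [ 0.0014 -0.001  -0.6753]
[[ 562.38169662 -267.9108933 ]
 [ 540.97326233 -237.90630456]]
```

View pics/w1.png

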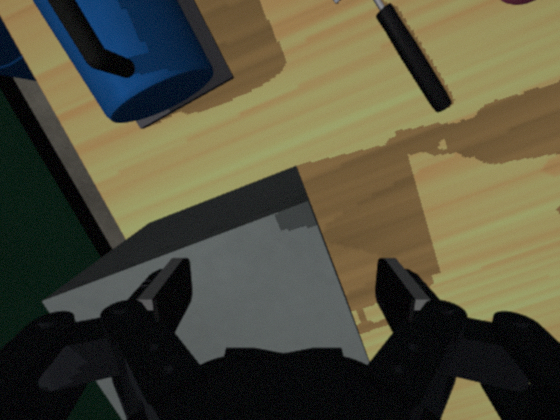

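>>> step_arm(deltas=[{"dx": 26,"dy": -32,"dz": 4,"wx": 0,"wy": 0,"wz": 0,"gripper": -1},{"dx": 52,"dy": -64,"dz": 8,"wx": 0,"wy": 0,"wz": 0,"gripper": -1},{"dx": 78,"dy": -96,"dz": 12,"wx": 0,"wy": 0,"wz": 0,"gripper": -1},{"dx": 104,"dy": -128,"dz": 16,"wx": 0,"wy": 0,"wz": 0,"gripper": -1},{"dx": 130,"dy": -160,"dz": 20,"wx": 0,"wy": 0,"wz": 0,"gripper": -1}])

```text
clock: 0.62
tcp_pos: [0.3576, 0.4203, 0.2507]
tcp_rot: [0.4, -0.583, 0.584, -0.399]
wrist_force: [0.6, 1.2, 0.2]
width: 0.0851
```

>>> step_arm(deltas=[{"dx": 20,"dy": -26,"dz": 0,"wx": 0,"wy": 0,"wz": 0,"gripper": -1},{"dx": 40,"dy": -52,"dz": 0,"wx": 0,"wy": 0,"wz": 0,"gripper": -1},{"dx": 60,"dy": -78,"dz": 0,"wx": 0,"wy": 0,"wz": 0,"gripper": -1},{"dx": 80,"dy": -104,"dz": 0,"wx": 0,"wy": 0,"wz": 0,"gripper": -1},{"dx": 100,"dy": -130,"dz": 0,"wx": 0,"wy": 0,"wz": 0,"gripper": -1}])

```text
clock: 1.03
tcp_pos: [0.4582, 0.2888, 0.2507]
tcp_rot: [0.4, -0.583, 0.584, -0.399]
wrist_force: [-0.0, 0.2, 0.2]
width: 0.0856
```

Run:
```python
from h import *
go(.513,-.342,.15,30)
p,K,T=cam("wrist");save("w2",p);np.savez("pics/w2.npz",p=p,K=K,T=T)
print(proj(K,T,[[.478,.258,.054],[.478,.258,.034]]))
```

```text
clock 1.03 jaw -111.26 ->-150.00 tilt 0.0016 j6 0.34
d mm [  54.8 -630.8 -100.7] rv [ 0.0012 -0.0011 -0.6761]
[[302.49974225 159.71615023]
 [301.43692358 157.78489952]]
```

View pics/w2.png

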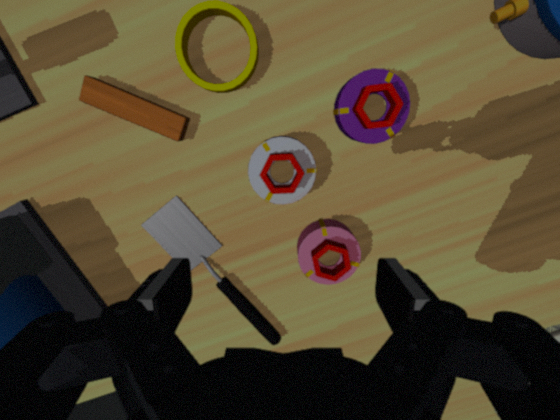

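The wrist view shows the grey ring centred near (282,171), with yellow lines at about (266,147), (311,170) and (268,197). Next I'll measure it precisely.

```bash
cat >> h.py <<'E'
def hexfit(p,K,T,uv0,rad,z):
    "red collar -> centre at z and flat directions"
    hsv=cv2.cvtColor(p,cv2.COLOR_BGR2HSV)
    m=(((hsv[...,0]<8)|(hsv[...,0]>172))&(hsv[...,1]>150)&(hsv[...,2]>60)).astype(np.uint8)
    g=np.zeros_like(m);cv2.circle(g,tuple(map(int,uv0)),rad,1,-1);m*=g
    c=max(cv2.findContours(m,cv2.RETR_EXTERNAL,cv2.CHAIN_APPROX_NONE)[0],key=cv2.contourArea)
    return cv2.convexHull(c)[:,0]
def yellow(p,uv0,rad):
    hsv=cv2.cvtColor(p,cv2.COLOR_BGR2HSV)
    m=((hsv[...,0]>18)&(hsv[...,0]<34)&(hsv[...,1]>140)&(hsv[...,2]>110)).astype(np.uint8)
    g=np.zeros_like(m);cv2.circle(g,tuple(map(int,uv0)),rad,1,-1);m*=g
    n,l,st,ce=cv2.connectedComponentsWithStats(m)
    return [(ce[i],st[i,4]) for i in range(1,n) if st[i,4]>=4]
E
python3 - <<'E'
from h import *
d=np.load("pics/w2.npz");p,K,T=d["p"],d["K"],d["T"]
h=hexfit(p,K,T,(282,171),32,.054);P=plane(K,T,h,.054)
(c,rr)=cv2.minEnclosingCircle(P[:,:2].astype(np.float32));print("hex",c,rr)
for u,a in yellow(p,(282,171),40): 
    q=plane(K,T,[u],.034)[0];v=q[:2]-np.array(c);print(u.round(1),a,q.round(4),np.hypot(*v),np.degrees(np.arctan2(v[1],v[0])))
# white top outline of ring
save("w2c",cv2.resize(p[120:220,230:335],(630,600),interpolation=cv2.INTER_CUBIC))
for q in h: pass
a=cv2.approxPolyDP(h.reshape(-1,1,2),3,True)[:,0];Q=plane(K,T,a,.054)[:,:2]-np.array(c)
print(a.tolist(),np.degrees(np.arctan2(Q[:,1],Q[:,0])).round(1),np.hypot(*Q.T).round(4))
E
```

```text
hex (0.472229927778244, 0.28450852632522583) 0.024479428306221962
[265.8 146.7] 32 [0.5046 0.2916 0.034 ] 0.03315715758948706 12.436384963864402
[312.9 170.8] 9 [0.459  0.2508 0.034 ] 0.036249074141174016 -111.38079901100843
[268.2 197. ] 43 [0.4487 0.3113 0.034 ] 0.03561914296703071 131.2659394568449
[[291, 153], [303, 174], [292, 192], [273, 193], [260, 174], [270, 155]] [ -45.4 -113.  -172.9  134.6   70.5   11.4] [0.0244 0.0234 0.024  0.0244 0.0242 0.0239]
```

View pics/w2c.png

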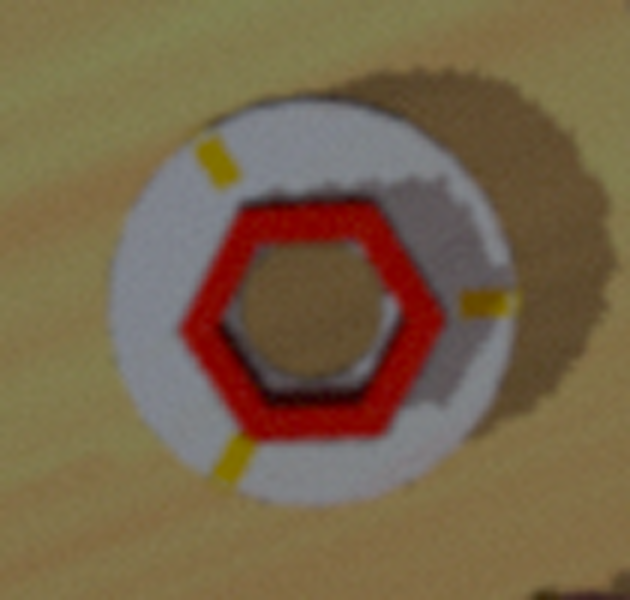

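```bash
python3 - <<'E'
from h import *
for n in("side","scene"):
    d=np.load(f"pics/{n}0.npz")
    for P in([.4722,.2845,.054],[.4722,.2845,.0]): print(n,proj(d["K"],d["T"],[P]))
    for uv0 in ([(248,153),(210,158)] if n=="side" else [(310,151),]):
        h=hexfit(d["p"],d["K"],d["T"],uv0,16,.054);print(h.min(0),h.max(0));P=plane(d["K"],d["T"],[(h.min(0)+h.max(0))/2],.05);print(P)
E
cat pics/w2.npz >/dev/null
```

```text
side [[246.69252503 148.92024206]]
side [[247.7834668  161.78067885]]
[241 146] [254 157]
[[0.47393995 0.27591671 0.05      ]]
[203 153] [216 164]
[[0.35163491 0.25736018 0.05      ]]
scene [[309.98634719 148.02007102]]
scene [[308.85920418 161.07591366]]
[304 144] [316 153]
[[0.47128882 0.2867958  0.05      ]]
```

>>> step_arm(deltas=[{"dx": 7,"dy": -37,"dz": 0,"wx": 0,"wy": 0,"wz": -0.068,"gripper": -1},{"dx": 14,"dy": -74,"dz": 0,"wx": 0,"wy": 0,"wz": -0.136,"gripper": -1},{"dx": 21,"dy": -111,"dz": 0,"wx": 0,"wy": 0,"wz": -0.204,"gripper": -1},{"dx": 28,"dy": -148,"dz": 0,"wx": 0,"wy": 0,"wz": -0.272,"gripper": -1},{"dx": 35,"dy": -185,"dz": 0,"wx": 0,"wy": 0,"wz": -0.34,"gripper": -1}])

```text
clock: 1.5
tcp_pos: [0.4952, 0.0985, 0.2507]
tcp_rot: [0.293, -0.643, 0.645, -0.291]
wrist_force: [0.8, 0.3, 0.1]
width: 0.0852
```

>>> step_arm(deltas=[{"dx": 7,"dy": -37,"dz": 0,"wx": 0,"wy": 0,"wz": -0.068,"gripper": -1},{"dx": 14,"dy": -74,"dz": 0,"wx": 0,"wy": 0,"wz": -0.136,"gripper": -1},{"dx": 21,"dy": -111,"dz": 0,"wx": 0,"wy": 0,"wz": -0.204,"gripper": -1},{"dx": 28,"dy": -148,"dz": 0,"wx": 0,"wy": 0,"wz": -0.272,"gripper": -1},{"dx": 35,"dy": -185,"dz": 0,"wx": 0,"wy": 0,"wz": -0.34,"gripper": -1}])

```text
clock: 1.92
tcp_pos: [0.53, -0.0883, 0.2508]
tcp_rot: [0.179, -0.684, 0.685, -0.177]
wrist_force: [0.7, 1.4, -0.4]
width: 0.0854
```

Run:
```python
from h import *
go(.513,-.342,.15,30)
p,K,T=cam("wrist");save("w3",p);np.savez("pics/w3.npz",p=p,K=K,T=T)
print(proj(K,T,[[.55,-.085,.115]]))
```

```text
clock 1.92 jaw -150.81 ->-150.00 tilt 0.0032 j6 0.37
d mm [ -17.  -253.7 -100.8] rv [ 0.0021 -0.0025  0.0142]
[[261.75108222 192.22608907]]
```

View pics/w3.png

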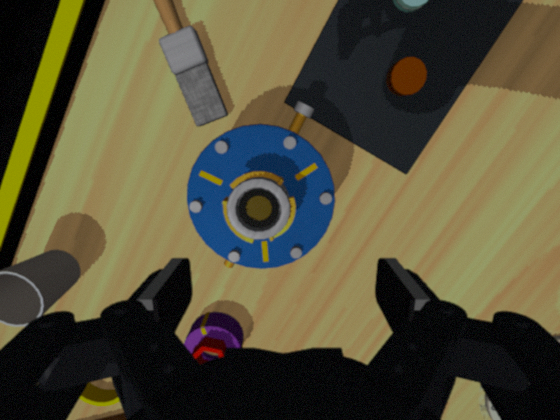

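The cell is central: its rim is near (259,207) and the yellow lid lines are at (210,178), (307,171) and (265,250).

Run:
```python
from h import *
d=np.load("pics/w3.npz");p,K,T=d["p"],d["K"],d["T"]
hsv=cv2.cvtColor(p,cv2.COLOR_BGR2HSV)
m=((hsv[...,0]>100)&(hsv[...,0]<125)&(hsv[...,1]>140)&(hsv[...,2]>40)).astype(np.uint8)
m[320:]=0
m=cv2.morphologyEx(m,cv2.MORPH_OPEN,np.ones((3,3)))
c=max(cv2.findContours(m,cv2.RETR_EXTERNAL,cv2.CHAIN_APPROX_NONE)[0],key=cv2.contourArea)
h=cv2.convexHull(c)[:,0];P=plane(K,T,h,.081)[:,:2].astype(np.float32)
cc,rr=cv2.minEnclosingCircle(P);e=cv2.fitEllipse(P.reshape(-1,1,2));print("lid",cc,rr,e)
# dark recess: contour
g=cv2.cvtColor(p,cv2.COLOR_BGR2GRAY)
# steel rim annulus: low saturation around centre
s=((hsv[...,1]<60)&(g>70)).astype(np.uint8);k=np.zeros_like(s);cv2.circle(k,(259,207),36,1,-1);s*=k
save("w3m",cv2.resize(np.hstack([p[150:270,195:325],cv2.cvtColor(s*255,cv2.COLOR_GRAY2BGR)[150:270,195:325]]),(780,360),interpolation=cv2.INTER_CUBIC))
cs,hi=cv2.findContours(s,cv2.RETR_CCOMP,cv2.CHAIN_APPROX_NONE)
for q,hh in zip(cs,hi[0]):
    if cv2.contourArea(q)>300:
        P=plane(K,T,q[:,0],.115)[:,:2].astype(np.float32);print("rim",hh[3],cv2.minEnclosingCircle(P),cv2.fitEllipse(P.reshape(-1,1,2)))
for u,a in yellow(p,(262,200),70):
    q=plane(K,T,[u],.081)[0];v=q[:2]-np.array(cc);print(u.round(1),a,np.hypot(*v).round(4),np.degrees(np.arctan2(v[1],v[0])))
```

```text
lid (0.5453293323516846, -0.06910968571901321) 0.0766560435295105 ((0.5454195141792297, -0.0692528635263443), (0.15204326808452606, 0.15260007977485657), 174.04185485839844)
rim -1 ((0.5454785823822021, -0.06863859295845032), 0.029943110421299934) ((0.5454435348510742, -0.0689706951379776), (0.057932592928409576, 0.05822949856519699), 134.05201721191406)
rim 11 ((0.5453686118125916, -0.06836959719657898), 0.02198968082666397) ((0.5454081892967224, -0.0683504194021225), (0.04241226613521576, 0.042697131633758545), 31.405879974365234)
[306.3 171. ] 114 0.0563 -117.59817234203595
[210.4 177.5] 119 0.0562 3.7444395125213394
[250.8 177.1] 210 0.0263 -39.55491852173486
[280.  181.5] 8 0.0285 -106.21578017123313
[289.3 215.1] 148 0.034 -178.87974299861588
[233.7 224.1] 128 0.039 70.76699754101729
[271.1 238.3] 7 0.0434 133.29178741327874
[264.6 250.7] 94 0.0566 122.49693121094458
```

View pics/w3m.png

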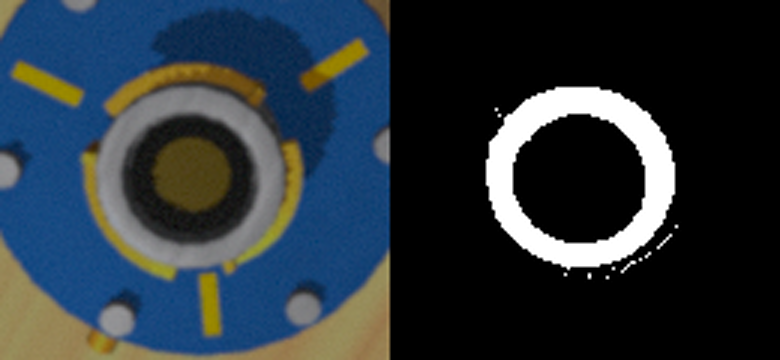

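>>> step_arm(deltas=[{"dx": -3,"dy": -35,"dz": 0,"wx": 0,"wy": 0,"wz": 0,"gripper": -1},{"dx": -6,"dy": -70,"dz": 0,"wx": 0,"wy": 0,"wz": 0,"gripper": -1},{"dx": -9,"dy": -105,"dz": -10,"wx": 0,"wy": 0,"wz": 0,"gripper": -1},{"dx": -12,"dy": -140,"dz": -20,"wx": 0,"wy": 0,"wz": 0,"gripper": -1},{"dx": -15,"dy": -175,"dz": -30,"wx": 0.002,"wy": -0.0025,"wz": 0.014,"gripper": -1}])

```text
clock: 2.38
tcp_pos: [0.5155, -0.2697, 0.2201]
tcp_rot: [0.181, -0.683, 0.684, -0.18]
wrist_force: [0.6, -0.0, 0.1]
width: 0.0853
```

>>> step_arm(deltas=[{"dx": -2,"dy": -25,"dz": -18,"wx": 0,"wy": 0,"wz": 0,"gripper": -1},{"dx": -4,"dy": -50,"dz": -36,"wx": 0,"wy": 0,"wz": 0,"gripper": -1},{"dx": -6,"dy": -65,"dz": -54,"wx": 0,"wy": 0,"wz": 0,"gripper": -1},{"dx": -6,"dy": -70,"dz": -70,"wx": 0,"wy": 0,"wz": 0,"gripper": -1},{"dx": -6,"dy": -70,"dz": -70,"wx": 0,"wy": 0,"wz": 0,"gripper": -1}])

```text
clock: 2.8
tcp_pos: [0.5069, -0.3399, 0.1457]
tcp_rot: [-0.182, 0.685, -0.683, 0.177]
wrist_force: [-0.3, -0.2, -1.3]
width: 0.0853
```

Run:
```python
from h import *
go(.513,-.342,.15,30)
p,K,T=cam("wrist");save("w4",p);np.savez("pics/w4.npz",p=p,K=K,T=T)
```

```text
clock 2.80 jaw -150.58 ->-150.00 tilt 0.0077 j6 0.84
d mm [ 6.1 -2.1  4.3] rv [-0.0014 -0.0075  0.0102]
```

View pics/w4.png

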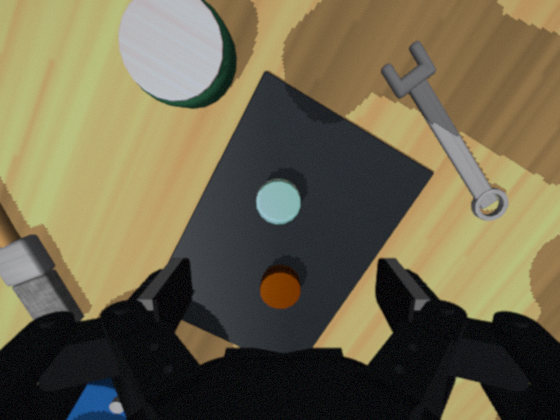

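The clear window is at (278,201), with the brown one at (280,288).

```bash
cat >> h.py <<'E'
def win(p,K,T,uv0,rad,z):
    hsv=cv2.cvtColor(p,cv2.COLOR_BGR2HSV)
    m=(hsv[...,2]>90).astype(np.uint8)
    g=np.zeros_like(m);cv2.circle(g,tuple(map(int,uv0)),rad,1,-1);m*=g
    c=max(cv2.findContours(m,cv2.RETR_EXTERNAL,cv2.CHAIN_APPROX_NONE)[0],key=cv2.contourArea)
    P=plane(K,T,c[:,0],z)[:,:2].astype(np.float32)
    return cv2.minEnclosingCircle(P),cv2.fitEllipse(P.reshape(-1,1,2))
E
python3 - <<'E'
from h import *
d=np.load("pics/w4.npz");p,K,T=d["p"],d["K"],d["T"]
print(win(p,K,T,(278,201),35,.022))
print("old",plane(K,T,[(281,286)],.022))
save("w4c",cv2.resize(p[160:320,210:350],(525,600)))
E
```

```text
(((0.5103946924209595, -0.3376828134059906), 0.020903009921312332), ((0.5098983645439148, -0.33779051899909973), (0.03966333344578743, 0.04061366245150566), 27.524150848388672))
old [[ 0.46658987 -0.26640291  0.022     ]]
```

View pics/w4c.png

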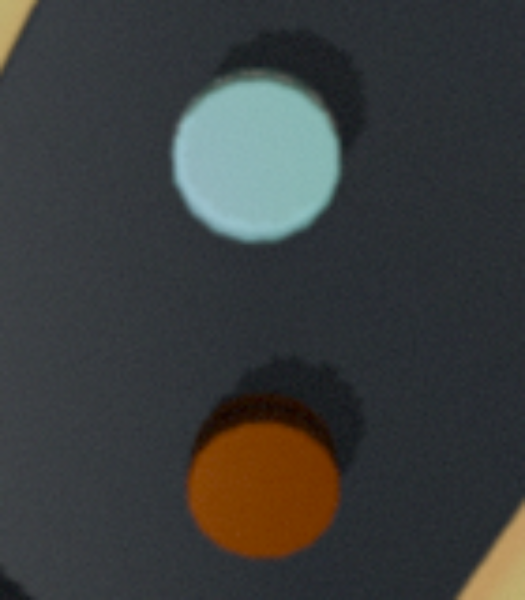

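>>> step_arm(deltas=[{"dx": 3,"dy": 2,"dz": -25,"wx": -0.0014,"wy": -0.0075,"wz": 0.01,"gripper": -1},{"dx": 3,"dy": 2,"dz": -55,"wx": -0.0014,"wy": -0.0075,"wz": 0.01,"gripper": -1},{"dx": 3,"dy": 2,"dz": -85,"wx": -0.0014,"wy": -0.0075,"wz": 0.01,"gripper": -1},{"dx": 3,"dy": 2,"dz": -110,"wx": -0.0014,"wy": -0.0075,"wz": 0.01,"gripper": -1},{"dx": 3,"dy": 2,"dz": -125,"wx": -0.0014,"wy": -0.0075,"wz": 0.01,"gripper": -1}])

```text
clock: 3.27
tcp_pos: [0.5109, -0.3365, 0.0216]
tcp_rot: [0.184, -0.682, 0.683, -0.184]
wrist_force: [-0.4, -0.0, 0.3]
width: 0.0855
```

Run:
```python
from h import *
go(.510,-.338,.008,30)
p,K,T=cam("wrist");save("w5",p)
```

```text
clock 3.27 jaw -149.85 ->-150.00 tilt 0.0015 j6 0.84
d mm [ -0.9  -1.5 -13.6] rv [ 0.001   0.0011 -0.0026]
```

View pics/w5.png

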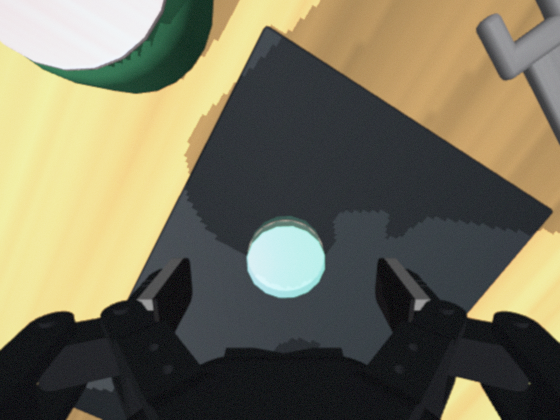

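>>> step_arm(deltas=[{"dx": -1,"dy": -1.5,"dz": -8,"wx": 0.001,"wy": 0.001,"wz": -0.002,"gripper": -1},{"dx": -1,"dy": -1.5,"dz": -13,"wx": 0.001,"wy": 0.001,"wz": -0.002,"gripper": -1},{"dx": -1,"dy": -1.5,"dz": -13.5,"wx": 0.001,"wy": 0.001,"wz": -0.002,"gripper": 0.3},{"dx": -1,"dy": -1.5,"dz": -13.5,"wx": 0.001,"wy": 0.001,"wz": -0.002,"gripper": 0.5},{"dx": -1,"dy": -1.5,"dz": -13.5,"wx": 0.001,"wy": 0.001,"wz": -0.002,"gripper": 0.5}], squeeze=30)

```text
clock: 3.73
tcp_pos: [0.5094, -0.3377, 0.0071]
tcp_rot: [-0.184, 0.683, -0.683, 0.183]
wrist_force: [0.2, -0.1, 0.5]
width: 0.0514
```

>>> step_arm(deltas=[{"dx": 0,"dy": 0,"dz": 0,"wx": 0,"wy": 0,"wz": 0,"gripper": 0.7},{"dx": 0,"dy": 0,"dz": 0,"wx": 0,"wy": 0,"wz": 0,"gripper": 0.7},{"dx": 0,"dy": 0,"dz": 0,"wx": 0,"wy": 0,"wz": 0,"gripper": 0.7},{"dx": 0,"dy": 0,"dz": 0,"wx": 0,"wy": 0,"wz": 0,"gripper": 0.7},{"dx": 0,"dy": 0,"dz": 0,"wx": 0,"wy": 0,"wz": 0,"gripper": 0.7}], squeeze=30)

```text
clock: 4.15
tcp_pos: [0.5101, -0.338, 0.0081]
tcp_rot: [-0.183, 0.683, -0.683, 0.183]
wrist_force: [0.5, 0.7, 5.7]
width: 0.0383
```

Run:
```python
from h import *
go(.510,-.338,.008,30); print(r.read_state()["wrist_force"],r.read_state()["width"])
p,K,T=cam("wrist");save("w6",p)
```

```text
clock 4.15 jaw -149.96 ->-150.00 tilt 0.0000 j6 0.85
d mm [-0.1 -0.  -0.1] rv [-0.      0.     -0.0007]
[0.49329617 0.65333511 5.71261891] 0.03833080544478823
```

View pics/w6.png

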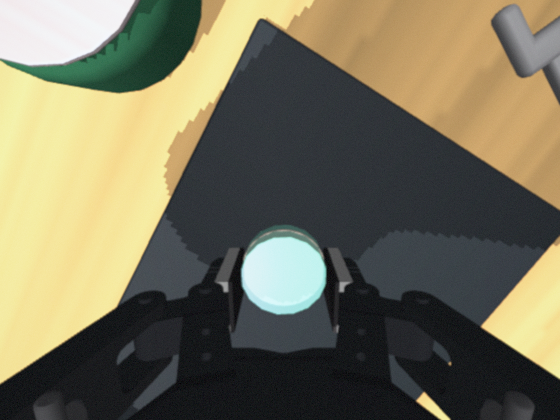

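>>> step_arm(deltas=[{"dx": 0,"dy": 0,"dz": 10,"wx": 0,"wy": 0,"wz": 0,"gripper": 0.7},{"dx": 0,"dy": 0,"dz": 40,"wx": 0,"wy": 0,"wz": 0,"gripper": 0.7},{"dx": 0,"dy": 0,"dz": 75,"wx": 0,"wy": 0,"wz": 0,"gripper": 0.7},{"dx": 3,"dy": 20,"dz": 110,"wx": 0,"wy": 0,"wz": 0,"gripper": 0.7},{"dx": 6,"dy": 45,"dz": 140,"wx": 0,"wy": 0,"wz": 0,"gripper": 0.7}], squeeze=30)

```text
clock: 4.62
tcp_pos: [0.516, -0.2938, 0.1503]
tcp_rot: [0.182, -0.683, 0.684, -0.183]
wrist_force: [0.4, 0.7, -0.2]
width: 0.0384
```

>>> step_arm(deltas=[{"dx": 4,"dy": 30,"dz": 10,"wx": 0,"wy": 0,"wz": 0,"gripper": 0.7},{"dx": 9,"dy": 65,"dz": 10,"wx": 0,"wy": 0,"wz": 0,"gripper": 0.7},{"dx": 14,"dy": 100,"dz": 10,"wx": 0,"wy": 0,"wz": 0,"gripper": 0.7},{"dx": 18,"dy": 135,"dz": 10,"wx": 0,"wy": 0,"wz": 0,"gripper": 0.7},{"dx": 23,"dy": 170,"dz": 10,"wx": 0,"wy": 0,"wz": 0,"gripper": 0.7}], squeeze=30)

```text
clock: 5.03
tcp_pos: [0.5384, -0.1223, 0.1608]
tcp_rot: [0.182, -0.683, 0.683, -0.182]
wrist_force: [1.7, -0.2, -0.8]
width: 0.0385
```

Run:
```python
from h import *
go(.5454,-.0687,.150,30); print(r.read_state()["wrist_force"],r.read_state()["width"])
```

```text
clock 5.03 jaw -150.14 ->-150.00 tilt 0.0010 j6 0.45
d mm [  7.   53.6 -10.8] rv [0.0004 0.0009 0.0025]
[ 1.72201853 -0.248412   -0.79598933] 0.038524320166931886
```

>>> step_arm(deltas=[{"dx": 4,"dy": 25,"dz": 0,"wx": 0,"wy": 0,"wz": 0,"gripper": 0.7},{"dx": 6,"dy": 45,"dz": 0,"wx": 0,"wy": 0.001,"wz": 0.002,"gripper": 0.7},{"dx": 7,"dy": 53.6,"dz": -5,"wx": 0,"wy": 0.001,"wz": 0.002,"gripper": 0.7},{"dx": 7,"dy": 53.6,"dz": -10,"wx": 0,"wy": 0.001,"wz": 0.002,"gripper": 0.7},{"dx": 7,"dy": 53.6,"dz": -10,"wx": 0,"wy": 0.001,"wz": 0.002,"gripper": 0.7}], squeeze=30)

```text
clock: 5.45
tcp_pos: [0.5442, -0.0688, 0.1493]
tcp_rot: [-0.184, 0.683, -0.683, 0.182]
wrist_force: [-0.1, -0.0, -0.2]
width: 0.0389
```

Run:
```python
from h import *
go(.5454,-.0687,.135,30); s=r.read_state();print(s["wrist_force"],s["width"],s["moment"])
p,K,T=cam("wrist");save("w7",p);np.savez("pics/w7.npz",p=p,K=K,T=T)
h=s["tcp_pos"][2]+.014
print(win(p,K,T,(285,272),52,h))
for n in("side","scene"):
    p,K,T=cam(n); c=proj(K,T,[[.5454,-.0687,.13]])[0].astype(int);save("z_"+n,cv2.resize(p[c[1]-35:c[1]+35,c[0]-45:c[0]+45],(720,560),interpolation=cv2.INTER_CUBIC))
```

```text
clock 5.45 jaw -150.02 ->-150.00 tilt 0.0032 j6 0.35
d mm [  1.2   0.1 -14.3] rv [ 0.0004 -0.0032  0.0003]
[-0.09457822 -0.02318728 -0.23933172] 0.0388711902881642 [0.01957279 0.0545516  0.00836068]
(((0.5428022742271423, -0.06945205479860306), 0.025843752548098564), ((0.5425428748130798, -0.06758218258619308), (0.04245065525174141, 0.04819352552294731), 26.607009887695312))
```

View pics/w7.png

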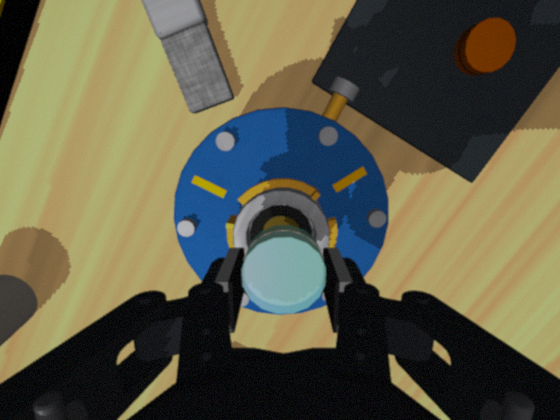

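View pics/z_side.png

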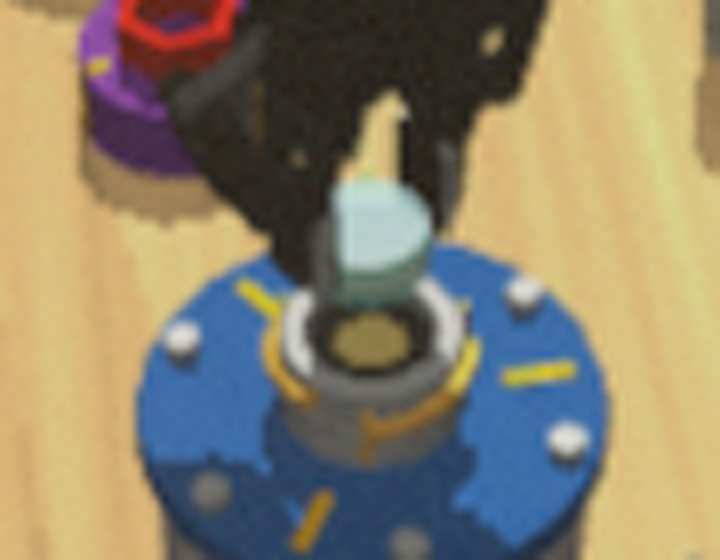

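Run:
```python
from h import *
d=np.load("pics/w7.npz");p,K,T=d["p"],d["K"],d["T"]
hsv=cv2.cvtColor(p,cv2.COLOR_BGR2HSV);print(hsv[272,285],hsv[235,285],hsv[242,285],hsv[225,285])
m=((hsv[...,0]>75)&(hsv[...,0]<100)&(hsv[...,2]>110)&(hsv[...,1]<150)).astype(np.uint8)
k=np.zeros_like(m);cv2.circle(k,(285,272),46,1,-1);m*=k
c=max(cv2.findContours(m,cv2.RETR_EXTERNAL,cv2.CHAIN_APPROX_NONE)[0],key=cv2.contourArea)
q=p.copy();cv2.drawContours(q,[c],-1,(0,0,255),1);save("w7c",cv2.resize(q[215:325,230:340],(550,550)))
P=plane(K,T,c[:,0],.1493+.014)[:,:2].astype(np.float32);print(cv2.fitEllipse(P.reshape(-1,1,2)),cv2.minEnclosingCircle(P))
```

```text
[ 89  60 171] [78 63 81] [ 88  58 171] [38 80 73]
((0.5435576438903809, -0.06885959953069687), (0.038198504596948624, 0.0392579510807991), 54.61457061767578) ((0.5435194373130798, -0.0685325562953949), 0.020170532166957855)
```

View pics/w7c.png

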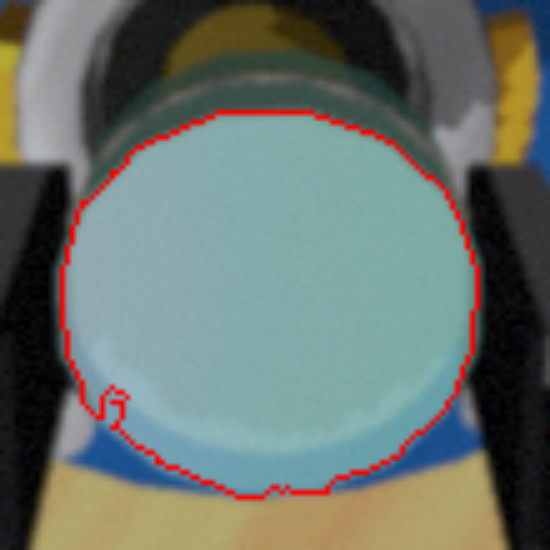

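>>> step_arm(deltas=[{"dx": 1.5,"dy": 0,"dz": -8,"wx": 0.0004,"wy": -0.0032,"wz": 0,"gripper": 0.7},{"dx": 1.5,"dy": 0,"dz": -16,"wx": 0.0004,"wy": -0.0032,"wz": 0,"gripper": 0.7},{"dx": 1.5,"dy": 0,"dz": -23,"wx": 0.0004,"wy": -0.0032,"wz": 0,"gripper": 0.7},{"dx": 1.5,"dy": 0,"dz": -27,"wx": 0.0004,"wy": -0.0032,"wz": 0,"gripper": 0.7},{"dx": 1.5,"dy": 0,"dz": -27,"wx": 0.0004,"wy": -0.0032,"wz": 0,"gripper": 0.7}], squeeze=30)

```text
clock: 6.02
tcp_pos: [0.5455, -0.0702, 0.1218]
tcp_rot: [0.182, -0.683, 0.683, -0.182]
wrist_force: [0.5, 0.0, 0.4]
width: 0.0387
```

Run:
```python
from h import *
go(.5458,-.0687,.117,30); s=r.read_state();print(s["wrist_force"],s["width"],s["moment"],s["tcp_pos"])
p,K,T=cam("wrist");save("w8",cv2.resize(p[150:330,180:400],(733,600)));np.savez("pics/w8.npz",p=p,K=K,T=T)
```

```text
clock 6.02 jaw -150.15 ->-150.00 tilt 0.0011 j6 0.35
d mm [ 0.3  1.5 -4.8] rv [ 0.0006 -0.0009  0.0026]
[0.48417573 0.01148222 0.36270041] 0.038696061374984464 [-0.03300984  0.00659947 -0.02210888] [ 0.54553973 -0.07015686  0.12181888]
```

View pics/w8.png

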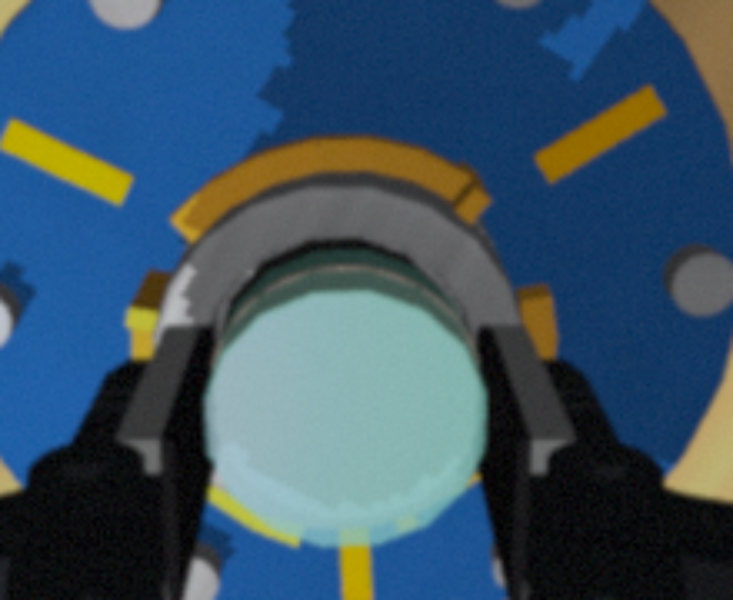

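>>> step_arm(deltas=[{"dx": 0.3,"dy": 1.5,"dz": 0,"wx": 0.0006,"wy": -0.0009,"wz": 0.002,"gripper": 0.7},{"dx": 0.3,"dy": 1.5,"dz": 0,"wx": 0.0006,"wy": -0.0009,"wz": 0.002,"gripper": 0.7},{"dx": 0.3,"dy": 1.5,"dz": -2,"wx": 0.0006,"wy": -0.0009,"wz": 0.002,"gripper": 0.7},{"dx": 0.3,"dy": 1.5,"dz": -4,"wx": 0.0006,"wy": -0.0009,"wz": 0.002,"gripper": 0.7},{"dx": 0.3,"dy": 1.5,"dz": -4,"wx": 0.0006,"wy": -0.0009,"wz": 0.002,"gripper": 0.7}], squeeze=30)

```text
clock: 6.48
tcp_pos: [0.5461, -0.0685, 0.1183]
tcp_rot: [0.183, -0.683, 0.683, -0.183]
wrist_force: [-0.8, -0.7, 0.0]
width: 0.0385
```

Run:
```python
from h import *
go(.5458,-.0687,.117,30); s=r.read_state();print(s["wrist_force"],s["width"],s["moment"],s["tcp_pos"])
s=r.read_state();print(s["tcp_pos"])
```

```text
clock 6.48 jaw -150.01 ->-150.00 tilt 0.0008 j6 0.35
d mm [-0.3 -0.2 -1.3] rv [-0.0001  0.0008  0.0002]
[-0.84371154 -0.70905032  0.04193126] 0.03846650046293865 [-0.04574765  0.03021965  0.01704671] [ 0.54611289 -0.0684631   0.11825337]
[ 0.54611289 -0.0684631   0.11825337]
```

>>> step_arm(deltas=[{"dx": -0.3,"dy": -0.2,"dz": -1,"wx": 0,"wy": 0.0008,"wz": 0,"gripper": 0.7},{"dx": -0.3,"dy": -0.2,"dz": -2,"wx": 0,"wy": 0.0008,"wz": 0,"gripper": 0.7},{"dx": -0.3,"dy": -0.2,"dz": -2,"wx": 0,"wy": 0.0008,"wz": 0,"gripper": 0.7},{"dx": -0.3,"dy": -0.2,"dz": -2,"wx": 0,"wy": 0.0008,"wz": 0,"gripper": 0.7},{"dx": -0.3,"dy": -0.2,"dz": -2,"wx": 0,"wy": 0.0008,"wz": 0,"gripper": 0.7}], squeeze=30)

```text
clock: 6.9
tcp_pos: [0.5459, -0.0687, 0.1163]
tcp_rot: [-0.183, 0.683, -0.683, 0.183]
wrist_force: [-0.2, -0.0, -0.7]
width: 0.0384
```

Run:
```python
from h import *
go(.5458,-.0687,.115,30); s=r.read_state();print(s["wrist_force"],s["width"],s["moment"],s["tcp_pos"])
p,K,T=cam("side"); c=proj(K,T,[[.5454,-.0687,.13]])[0].astype(int);save("z2",cv2.resize(p[c[1]-35:c[1]+35,c[0]-45:c[0]+45],(720,560),interpolation=cv2.INTER_CUBIC))
```

```text
clock 6.90 jaw -150.01 ->-150.00 tilt 0.0001 j6 0.35
d mm [-0.1  0.  -1.3] rv [-0.      0.0001  0.0002]
[-0.22588396 -0.04211591 -0.74346535] 0.03837138696792549 [-0.01354822 -0.00110938  0.01120691] [ 0.54585569 -0.06870108  0.1163042 ]
```

View pics/z2.png

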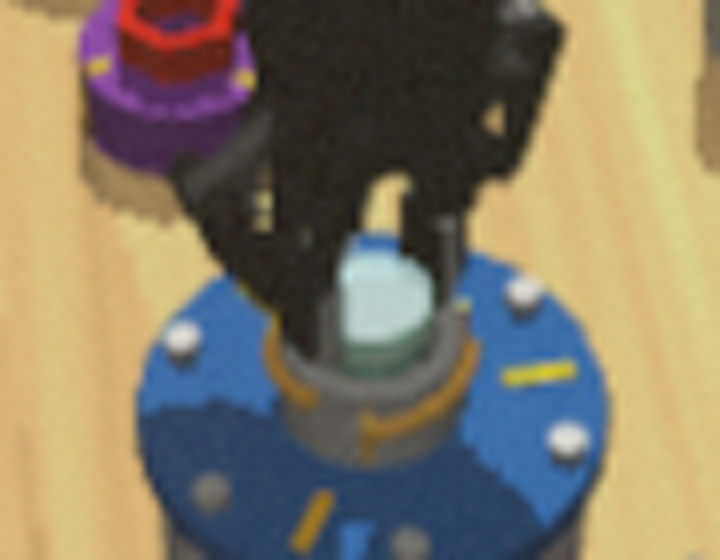

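>>> step_arm(deltas=[{"dx": 0,"dy": 0,"dz": -0.5,"wx": 0,"wy": 0,"wz": 0,"gripper": 0.7},{"dx": 0,"dy": 0,"dz": -1,"wx": 0,"wy": 0,"wz": 0,"gripper": 0.7},{"dx": 0,"dy": 0,"dz": -1.5,"wx": 0,"wy": 0,"wz": 0,"gripper": 0.7},{"dx": 0,"dy": 0,"dz": -1.5,"wx": 0,"wy": 0,"wz": 0,"gripper": 0.7},{"dx": 0,"dy": 0,"dz": -1.5,"wx": 0,"wy": 0,"wz": 0,"gripper": 0.7}], squeeze=30)

```text
clock: 7.37
tcp_pos: [0.5458, -0.0687, 0.1148]
tcp_rot: [-0.183, 0.683, -0.683, 0.183]
wrist_force: [0.2, -0.9, -0.6]
width: 0.0386
```

>>> step_arm(deltas=[{"dx": 0,"dy": 0,"dz": -0.5,"wx": 0,"wy": 0,"wz": 0,"gripper": 0.7},{"dx": 0,"dy": 0,"dz": -1,"wx": 0,"wy": 0,"wz": 0,"gripper": 0.7},{"dx": 0,"dy": 0,"dz": -1.3,"wx": 0,"wy": 0,"wz": 0,"gripper": 0.7},{"dx": 0,"dy": 0,"dz": -1.3,"wx": 0,"wy": 0,"wz": 0,"gripper": 0.7},{"dx": 0,"dy": 0,"dz": -1.3,"wx": 0,"wy": 0,"wz": 0,"gripper": 0.7}], squeeze=30)

```text
clock: 7.78
tcp_pos: [0.546, -0.0687, 0.114]
tcp_rot: [0.183, -0.683, 0.683, -0.183]
wrist_force: [-0.8, 0.6, 3.8]
width: 0.0389
```

>>> step_arm(deltas=[{"dx": 0,"dy": 0,"dz": 0.3,"wx": 0,"wy": 0,"wz": 0,"gripper": 0.0},{"dx": 0,"dy": 0,"dz": 0.3,"wx": 0,"wy": 0,"wz": 0,"gripper": -0.3},{"dx": 0,"dy": 0,"dz": 0.3,"wx": 0,"wy": 0,"wz": 0,"gripper": -0.6},{"dx": 0,"dy": 0,"dz": 0.3,"wx": 0,"wy": 0,"wz": 0,"gripper": -1},{"dx": 0,"dy": 0,"dz": 3,"wx": 0,"wy": 0,"wz": 0,"gripper": -1}])

```text
clock: 8.2
tcp_pos: [0.5455, -0.0688, 0.1163]
tcp_rot: [-0.183, 0.683, -0.683, 0.183]
wrist_force: [-0.2, -0.0, 0.8]
width: 0.0854
```

>>> step_arm(deltas=[{"dx": 0,"dy": 0,"dz": 20,"wx": 0,"wy": 0,"wz": 0,"gripper": -1},{"dx": 0,"dy": 0,"dz": 45,"wx": 0,"wy": 0,"wz": 0,"gripper": -1},{"dx": 0,"dy": 0,"dz": 75,"wx": 0,"wy": 0,"wz": 0,"gripper": -1},{"dx": 0,"dy": 0,"dz": 105,"wx": 0,"wy": 0,"wz": 0,"gripper": -1},{"dx": 0,"dy": 0,"dz": 115,"wx": 0,"wy": 0,"wz": 0,"gripper": -1}])

```text
clock: 8.62
tcp_pos: [0.5478, -0.0689, 0.2364]
tcp_rot: [0.181, -0.682, 0.684, -0.186]
wrist_force: [0.3, 0.3, 0.7]
width: 0.0856
```

Run:
```python
from h import *
go(.4722,.2845,.15,40.9); go(.4722,.2845,.15,100.9);go(.4722,.2845,.15,160.9)
p,K,T=cam("wrist");save("w9",p);np.savez("pics/w9.npz",p=p,K=K,T=T)
```

```text
clock 8.62 jaw -149.97 ->-139.10 tilt 0.0076 j6 0.35
d mm [-75.6 353.4 -86.4] rv [-0.0002  0.0076  0.1896]
clock 8.62 jaw -149.97 ->-79.10 tilt 0.0076 j6 0.35
d mm [-75.6 353.4 -86.4] rv [-0.0043  0.0069  1.2368]
clock 8.62 jaw -149.97 ->-199.10 tilt 0.0076 j6 0.35
d mm [-75.6 353.4 -86.4] rv [ 0.0037  0.0069 -0.8575]
```

View pics/w9.png

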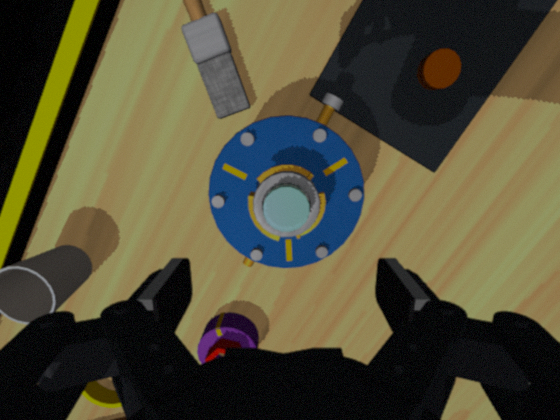

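Run:
```python
from h import *
d=np.load("pics/w9.npz");p,K,T=d["p"],d["K"],d["T"]
c=np.array([.5454,-.0687])
for u,a in yellow(p,(286,192),75):
    q=plane(K,T,[u],.081)[0];v=q[:2]-c
    if .05<np.hypot(*v)<.065: print(u.round(1),a,np.hypot(*v).round(4),np.degrees(np.arctan2(v[1],v[0])))
hsv=cv2.cvtColor(p,cv2.COLOR_BGR2HSV)
m=((hsv[...,0]>75)&(hsv[...,0]<98)&(hsv[...,1]>35)&(hsv[...,1]<130)&(hsv[...,2]>100)).astype(np.uint8)
k=np.zeros_like(m);cv2.circle(k,(287,208),30,1,-1);m*=k
q=max(cv2.findContours(m,cv2.RETR_EXTERNAL,cv2.CHAIN_APPROX_NONE)[0],key=cv2.contourArea)
P=plane(K,T,q[:,0],.128)[:,:2].astype(np.float32);print(cv2.fitEllipse(P.reshape(-1,1,2)),cv2.minEnclosingCircle(P))
save("w9c",cv2.resize(p[140:270,210:365],(715,600),interpolation=cv2.INTER_CUBIC))
```

```text
[335.8 165.7] 126 0.0571 -117.48014732669006
[234.3 171.2] 140 0.0561 3.2631377993881965
[288.4 249.9] 105 0.0569 122.86549141186559
((0.5453594923019409, -0.06847711652517319), (0.03863776847720146, 0.039015088230371475), 73.40787506103516) ((0.5454091429710388, -0.06856845319271088), 0.0200550127774477)
```

View pics/w9c.png

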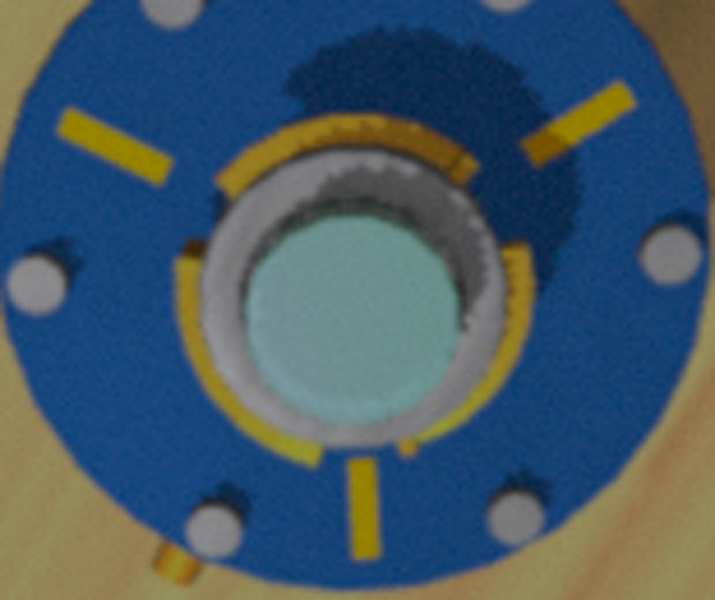

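>>> step_arm(deltas=[{"dx": -8,"dy": 37,"dz": 0,"wx": 0,"wy": 0.007,"wz": 0.04,"gripper": -1},{"dx": -16,"dy": 74,"dz": 0,"wx": 0,"wy": 0.007,"wz": 0.08,"gripper": -1},{"dx": -24,"dy": 111,"dz": 0,"wx": 0,"wy": 0.007,"wz": 0.12,"gripper": -1},{"dx": -32,"dy": 148,"dz": 0,"wx": 0,"wy": 0.007,"wz": 0.16,"gripper": -1},{"dx": -40,"dy": 185,"dz": 0,"wx": 0,"wy": 0.007,"wz": 0.19,"gripper": -1}])

```text
clock: 9.08
tcp_pos: [0.5068, 0.1175, 0.2357]
tcp_rot: [-0.247, 0.663, -0.662, 0.248]
wrist_force: [0.5, 0.7, -0.5]
width: 0.0853
```

>>> step_arm(deltas=[{"dx": -8,"dy": 37,"dz": -5,"wx": 0,"wy": 0,"wz": 0,"gripper": -1},{"dx": -16,"dy": 74,"dz": -20,"wx": 0,"wy": 0,"wz": 0,"gripper": -1},{"dx": -24,"dy": 111,"dz": -35,"wx": 0,"wy": 0,"wz": 0,"gripper": -1},{"dx": -33,"dy": 140,"dz": -50,"wx": 0,"wy": 0,"wz": 0,"gripper": -1},{"dx": -36,"dy": 158,"dz": -70,"wx": 0,"wy": 0,"wz": 0,"gripper": -1}])

```text
clock: 9.5
tcp_pos: [0.4697, 0.2783, 0.1649]
tcp_rot: [-0.248, 0.662, -0.662, 0.249]
wrist_force: [1.4, -0.8, 0.2]
width: 0.0855
```

Run:
```python
from h import *
go(.4722,.2845,.037,40.9)
p,K,T=cam("wrist");save("w10",p);np.savez("pics/w10.npz",p=p,K=K,T=T)
print(proj(K,T,[[.4722,.2845,.054]]))
```

```text
clock 9.50 jaw -138.86 ->-139.10 tilt 0.0017 j6 -0.11
d mm [   2.5    6.2 -127.9] rv [-0.0015  0.0008 -0.0041]
[[276.1683708  209.43393261]]
```

View pics/w10.png

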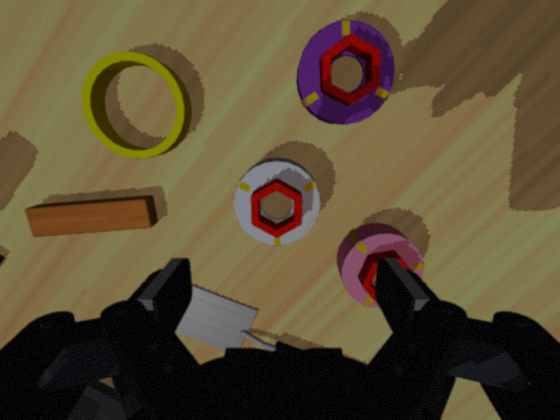

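Run:
```python
from h import *
d=np.load("pics/w10.npz");p,K,T=d["p"],d["K"],d["T"]
h=hexfit(p,K,T,(277,209),36,.054);P=plane(K,T,h,.054)
(c,rr)=cv2.minEnclosingCircle(P[:,:2].astype(np.float32));print("hex",c,rr)
for u,a in yellow(p,(277,203),44): 
    q=plane(K,T,[u],.034)[0];v=q[:2]-np.array(c);print(u.round(1),a,np.hypot(*v).round(4),np.degrees(np.arctan2(v[1],v[0])))
a=cv2.approxPolyDP(h.reshape(-1,1,2),3,True)[:,0];Q=plane(K,T,a,.054)[:,:2]-np.array(c)
an=np.degrees(np.arctan2(Q[:,1],Q[:,0]));print((an%60).round(1),np.hypot(*Q.T).round(4))
```

```text
hex (0.4720460772514343, 0.28463906049728394) 0.02428864873945713
[244.2 186.7] 55 0.0333 12.517397131513178
[312.2 185.4] 14 0.0364 -110.6666212435073
[276.9 241. ] 43 0.0364 131.04167622456364
[ 7.2 10.9  9.1  6.2 10.9 13.5] [0.024  0.0242 0.0242 0.024  0.0242 0.024 ]
```

>>> step_arm(deltas=[{"dx": 2.4,"dy": 6.3,"dz": -20,"wx": -0.0015,"wy": 0.0008,"wz": -0.004,"gripper": -1},{"dx": 2.4,"dy": 6.3,"dz": -45,"wx": -0.0015,"wy": 0.0008,"wz": -0.004,"gripper": -1},{"dx": 2.4,"dy": 6.3,"dz": -70,"wx": -0.0015,"wy": 0.0008,"wz": -0.004,"gripper": -1},{"dx": 2.4,"dy": 6.3,"dz": -95,"wx": -0.0015,"wy": 0.0008,"wz": -0.004,"gripper": -1},{"dx": 2.4,"dy": 6.3,"dz": -112,"wx": -0.0015,"wy": 0.0008,"wz": -0.004,"gripper": -1}])

```text
clock: 9.97
tcp_pos: [0.4686, 0.2833, 0.0448]
tcp_rot: [0.251, -0.661, 0.664, -0.243]
wrist_force: [0.2, -0.5, -0.1]
width: 0.0855
```

Run:
```python
from h import *
go(.472,.2846,.038,40.9)
```

```text
clock 9.97 jaw -139.11 ->-139.10 tilt 0.0127 j6 -0.12
d mm [ 3.4  1.3 -6.8] rv [ 0.0074 -0.0103  0.0003]
```

>>> step_arm(deltas=[{"dx": 3.4,"dy": 1.3,"dz": -4,"wx": 0.0074,"wy": -0.0103,"wz": 0,"gripper": -1},{"dx": 3.4,"dy": 1.3,"dz": -6.8,"wx": 0.0074,"wy": -0.0103,"wz": 0,"gripper": -1},{"dx": 3.4,"dy": 1.3,"dz": -6.8,"wx": 0.0074,"wy": -0.0103,"wz": 0,"gripper": -0.3},{"dx": 3.4,"dy": 1.3,"dz": -6.8,"wx": 0.0074,"wy": -0.0103,"wz": 0,"gripper": 0},{"dx": 3.4,"dy": 1.3,"dz": -6.8,"wx": 0.0074,"wy": -0.0103,"wz": 0,"gripper": 0}], squeeze=50)

```text
clock: 10.38
tcp_pos: [0.4724, 0.2848, 0.0387]
tcp_rot: [-0.247, 0.663, -0.662, 0.247]
wrist_force: [0.2, 0.4, -0.1]
width: 0.0516
```

Run:
```python
from h import *
go(.472,.2846,.038,40.9)
s=r.read_state();print(s["width"],s["wrist_force"])
```

```text
clock 10.38 jaw -139.11 ->-139.10 tilt 0.0014 j6 -0.12
d mm [-0.4 -0.2 -0.7] rv [-0.001   0.001   0.0002]
0.051595560745866395 [ 0.2028386   0.39241235 -0.14816187]
```

>>> step_arm(deltas=[{"dx": -0.4,"dy": -0.2,"dz": -0.7,"wx": -0.001,"wy": 0.001,"wz": 0,"gripper": 0.3},{"dx": -0.4,"dy": -0.2,"dz": -0.7,"wx": -0.001,"wy": 0.001,"wz": 0,"gripper": 0.6},{"dx": -0.4,"dy": -0.2,"dz": -0.7,"wx": -0.001,"wy": 0.001,"wz": 0,"gripper": 0.6},{"dx": -0.4,"dy": -0.2,"dz": -0.7,"wx": -0.001,"wy": 0.001,"wz": 0,"gripper": 0.6},{"dx": -0.4,"dy": -0.2,"dz": -0.7,"wx": -0.001,"wy": 0.001,"wz": 0,"gripper": 0.6}], squeeze=60)

```text
clock: 10.8
tcp_pos: [0.4727, 0.2853, 0.0392]
tcp_rot: [-0.246, 0.663, -0.662, 0.248]
wrist_force: [-0.6, -0.4, 6.3]
width: 0.0425
```

Run:
```python
from h import *
go(.472,.2846,.038,40.9)
s=r.read_state();print(s["width"],s["wrist_force"],s["moment"])
p,K,T=cam("wrist");save("w11",p)
```

```text
clock 10.80 jaw -139.09 ->-139.10 tilt 0.0024 j6 -0.12
d mm [-0.7 -0.7 -1.2] rv [-0.0015  0.0019 -0.0002]
0.04252646007343132 [-0.6098352  -0.37783728  6.31713008] [ 0.03022416  0.22396102 -0.05285305]
```

View pics/w11.png

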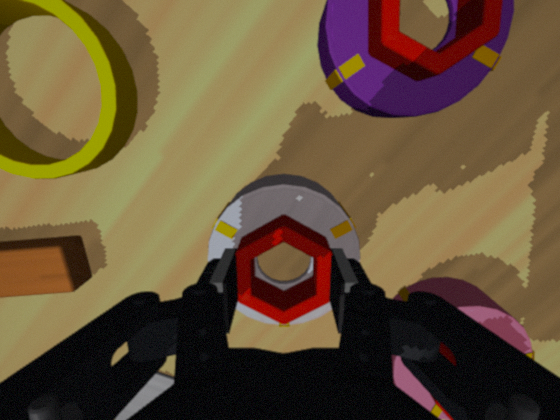

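>>> step_arm(deltas=[{"dx": 0,"dy": 0,"dz": 15,"wx": 0,"wy": 0,"wz": 0,"gripper": 0.6},{"dx": 0,"dy": 0,"dz": 45,"wx": 0,"wy": 0,"wz": 0,"gripper": 0.6},{"dx": 0,"dy": 0,"dz": 80,"wx": 0,"wy": 0,"wz": 0,"gripper": 0.6},{"dx": 0,"dy": 0,"dz": 115,"wx": 0,"wy": 0,"wz": 0,"gripper": 0.6},{"dx": 0,"dy": 0,"dz": 150,"wx": 0,"wy": 0,"wz": 0,"gripper": 0.6}], squeeze=60)

```text
clock: 11.27
tcp_pos: [0.4717, 0.2846, 0.1898]
tcp_rot: [-0.247, 0.663, -0.662, 0.247]
wrist_force: [0.5, 0.5, -2.1]
width: 0.0427
```

Run:
```python
from h import *
go(.5454,-.0687,.21,32.9)
s=r.read_state();print(s["width"],s["wrist_force"],s["moment"])
p,K,T=cam("wrist");save("w12",p);np.savez("pics/w12.npz",p=p,K=K,T=T)
```

```text
clock 11.27 jaw -139.12 ->-147.10 tilt 0.0004 j6 -0.12
d mm [  73.7 -353.3   20.2] rv [-0.0003 -0.0003 -0.1394]
0.04265555748012087 [ 0.51793443  0.54502483 -2.05534607] [ 0.13426215 -0.11074106  0.01544253]
```

View pics/w12.png

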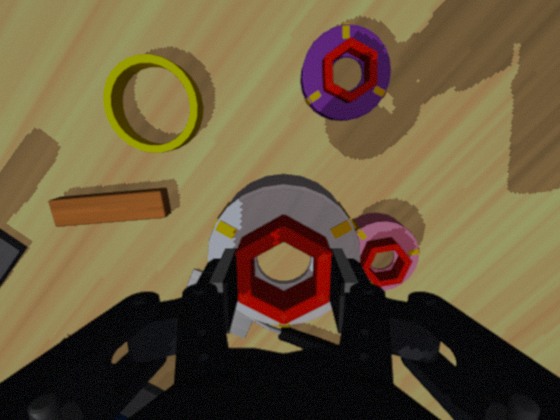

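The ring hangs level in the jaws. Next I'll carry it to the cell.

>>> step_arm(deltas=[{"dx": 7,"dy": -34,"dz": 4,"wx": 0,"wy": 0,"wz": -0.014,"gripper": 0.6},{"dx": 14,"dy": -70,"dz": 8,"wx": 0,"wy": 0,"wz": -0.028,"gripper": 0.6},{"dx": 22,"dy": -106,"dz": 12,"wx": 0,"wy": 0,"wz": -0.042,"gripper": 0.6},{"dx": 29,"dy": -142,"dz": 16,"wx": 0,"wy": 0,"wz": -0.056,"gripper": 0.6},{"dx": 37,"dy": -178,"dz": 20,"wx": 0,"wy": 0,"wz": -0.07,"gripper": 0.6}], squeeze=60)

```text
clock: 11.73
tcp_pos: [0.5116, 0.1075, 0.2175]
tcp_rot: [-0.22, 0.672, -0.669, 0.229]
wrist_force: [1.5, -0.2, -3.1]
width: 0.0424
```

>>> step_arm(deltas=[{"dx": 7,"dy": -36,"dz": 0,"wx": 0,"wy": 0,"wz": -0.014,"gripper": 0.6},{"dx": 15,"dy": -72,"dz": 0,"wx": 0,"wy": 0,"wz": -0.028,"gripper": 0.6},{"dx": 22,"dy": -108,"dz": 0,"wx": 0,"wy": 0,"wz": -0.042,"gripper": 0.6},{"dx": 30,"dy": -144,"dz": 0,"wx": 0,"wy": 0,"wz": -0.056,"gripper": 0.6},{"dx": 36,"dy": -170,"dz": 0,"wx": 0,"wy": 0,"wz": -0.07,"gripper": 0.6}], squeeze=60)

```text
clock: 12.15
tcp_pos: [0.5468, -0.0651, 0.2164]
tcp_rot: [-0.196, 0.68, -0.677, 0.204]
wrist_force: [-0.3, 1.1, -1.1]
width: 0.0425
```

```bash
cat >> h.py <<'E'
def hexhold(p,K,T,ztop,uv0=(284,265),rad=62):
    h=hexfit(p,K,T,uv0,rad,ztop)
    P=plane(K,T,h,ztop)[:,:2]
    a=cv2.approxPolyDP(h.reshape(-1,1,2),4,True)[:,0];Q=plane(K,T,a,ztop)[:,:2]
    return a,Q,cv2.minEnclosingCircle(P.astype(np.float32))
E
python3 - <<'E'
from h import *
go(.5454,-.0687,.21,32.9)
p,K,T=cam("wrist");save("w13",p);np.savez("pics/w13.npz",p=p,K=K,T=T)
s=r.read_state();z=s["tcp_pos"][2]+.015
print(s["tcp_pos"],hexhold(p,K,T,z))
for u,a in yellow(p,(284,250),80): print(u,a,plane(K,T,[u],z-.02))
E
```

```text
clock 12.15 jaw -147.18 ->-147.10 tilt 0.0121 j6 0.40
d mm [-1.4 -3.6 -6.4] rv [-0.0073  0.0096  0.0014]
[ 0.54758255 -0.06799242  0.21625317] (array([[292, 219],
       [324, 237],
       [332, 253],
       [329, 300],
       [282, 323],
       [237, 300],
       [235, 253],
       [239, 245]], dtype=int32), array([[ 0.55813731, -0.09066847],
       [ 0.54171845, -0.09141552],
       [ 0.5343512 , -0.08710202],
       [ 0.52176721, -0.06686833],
       [ 0.53343855, -0.04425736],
       [ 0.5579342 , -0.04314265],
       [ 0.57085148, -0.06327509],
       [ 0.57130954, -0.06758789]]), ((0.5467800498008728, -0.06695365160703659), 0.02639409713447094))
[266.36538462 173.80769231] 52 [[ 0.57740911 -0.09799785  0.21125317]]
[314.85714286 177.28571429] 7 [[ 0.55679141 -0.1093398   0.21125317]]
[225.8071066  229.20812183] 197 [[ 0.57972333 -0.06269789  0.21125317]]
[340.88292683 228.9902439 ] 205 [[ 0.53080458 -0.09469634  0.21125317]]
[212.2 226.2] 5 [[ 0.58633856 -0.06031696  0.21125317]]
[287.98095238 254.00952381] 105 [[ 0.54576612 -0.06855798  0.21125317]]
[284.14285714 325.14285714] 28 [[ 0.5241749  -0.03147913  0.21125317]]
```

View pics/w13.png

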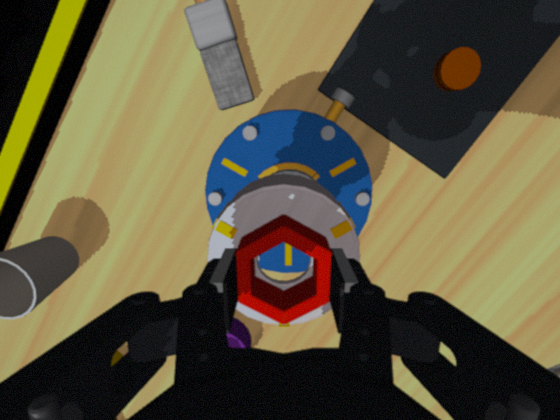

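>>> step_arm(deltas=[{"dx": -1.4,"dy": -3.6,"dz": -10,"wx": -0.0073,"wy": 0.0096,"wz": 0.0014,"gripper": 0.6},{"dx": -1.4,"dy": -3.6,"dz": -20,"wx": -0.0073,"wy": 0.0096,"wz": 0.0014,"gripper": 0.6},{"dx": -1.4,"dy": -3.6,"dz": -30,"wx": -0.0073,"wy": 0.0096,"wz": 0.0014,"gripper": 0.6},{"dx": -1.4,"dy": -3.6,"dz": -36,"wx": -0.0073,"wy": 0.0096,"wz": 0.0014,"gripper": 0.6},{"dx": -1.4,"dy": -3.6,"dz": -36,"wx": -0.0073,"wy": 0.0096,"wz": 0.0014,"gripper": 0.6}], squeeze=60)

```text
clock: 12.62
tcp_pos: [0.5446, -0.0706, 0.1777]
tcp_rot: [0.201, -0.678, 0.678, -0.198]
wrist_force: [-0.2, 1.4, -1.5]
width: 0.0426
```

Run:
```python
from h import *
go(.5454,-.0687,.175,32.9)
s=r.read_state();p,K,T=cam("wrist");save("w14",p);np.savez("pics/w14.npz",p=p,K=K,T=T)
z=s["tcp_pos"][2]+.015
a,Q,c=hexhold(p,K,T,z);print(a.tolist(),c,s["tcp_pos"])
M=R.from_quat(s["tcp_rot"]).as_matrix()
for u in(a): print(u, (M.T@(plane(K,T,[u],z)[0]-s["tcp_pos"])*1000).round(1))
for n in("side","scene"):
    p,K,T=cam(n); c=proj(K,T,[[.5454,-.0687,.15]])[0].astype(int);save("y_"+n,cv2.resize(p[c[1]-45:c[1]+45,c[0]-60:c[0]+60],(640,480),interpolation=cv2.INTER_CUBIC))
save("y",np.vstack([cv2.resize(cv2.imread(f"pics/y_{n}.png"),(400,300)) for n in("side","scene")]))
```

```text
clock 12.62 jaw -147.21 ->-147.10 tilt 0.0053 j6 0.40
d mm [ 0.8  1.9 -2.7] rv [ 0.0017 -0.005   0.002 ]
[[284, 215], [324, 237], [332, 254], [329, 300], [282, 323], [237, 300], [235, 253], [240, 243]] ((0.5452020168304443, -0.07312537729740143), 0.02716819755733013) [ 0.54463781 -0.07059929  0.17767176]
[284 215] [  0.7 -15.   29.5]
[324 237] [ 18.4 -14.9  19.3]
[332 254] [ 22.3 -14.9  11.2]
[329 300] [ 21.9 -14.9 -12.2]
[282 323] [ -0.2 -15.  -24.7]
[237 300] [-21.3 -15.1 -12.1]
[235 253] [-21.3 -15.1  11.7]
[240 243] [-18.8 -15.1  16.5]
```

View pics/w14.png

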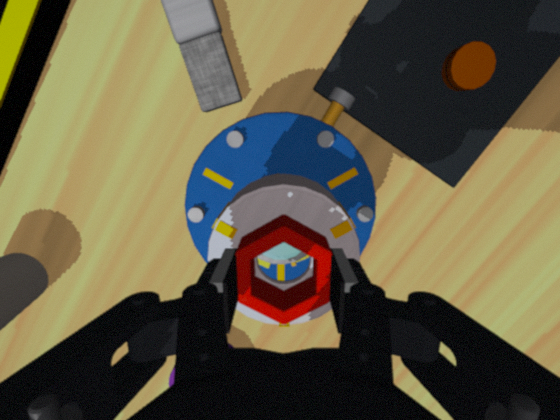

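View pics/y.png

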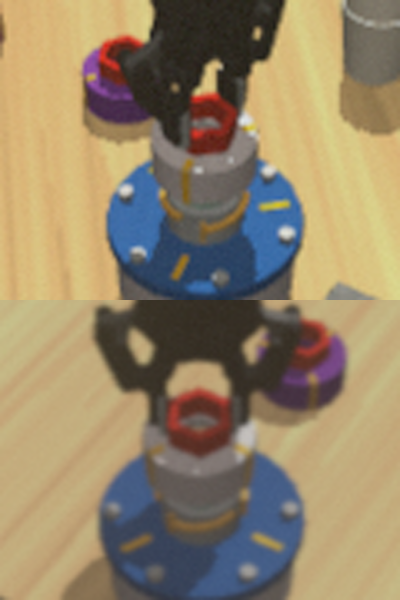

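>>> step_arm(deltas=[{"dx": 0.8,"dy": 1.9,"dz": -4,"wx": 0.0017,"wy": -0.005,"wz": 0.002,"gripper": 0.6},{"dx": 0.8,"dy": 1.9,"dz": -8,"wx": 0.0017,"wy": -0.005,"wz": 0.002,"gripper": 0.6},{"dx": 0.8,"dy": 1.9,"dz": -12,"wx": 0.0017,"wy": -0.005,"wz": 0.002,"gripper": 0.6},{"dx": 0.8,"dy": 1.9,"dz": -16,"wx": 0.0017,"wy": -0.005,"wz": 0.002,"gripper": 0.6},{"dx": 0.8,"dy": 1.9,"dz": -16,"wx": 0.0017,"wy": -0.005,"wz": 0.002,"gripper": 0.6}], squeeze=60)

```text
clock: 13.18
tcp_pos: [0.5466, -0.0689, 0.1634]
tcp_rot: [0.199, -0.678, 0.679, -0.201]
wrist_force: [-0.8, -0.6, -1.6]
width: 0.0426
```

Run:
```python
from h import *
go(.5454,-.0687,.150,32.9); s=r.read_state();print(s["wrist_force"],s["moment"],s["tcp_pos"])
```

```text
clock 13.18 jaw -147.10 ->-147.10 tilt 0.0034 j6 0.40
d mm [ -1.2   0.2 -13.4] rv [ 0.0001  0.0034 -0.0001]
[-0.83062383 -0.61424131 -1.62270825] [ 0.00600663  0.05009538 -0.02409918] [ 0.54658711 -0.06890556  0.16335557]
```

Centre first, then descend slowly.

>>> step_arm(deltas=[{"dx": -1.2,"dy": 0.2,"dz": 0,"wx": 0,"wy": 0.0034,"wz": 0,"gripper": 0.6},{"dx": -1.2,"dy": 0.2,"dz": -2,"wx": 0,"wy": 0.0034,"wz": 0,"gripper": 0.6},{"dx": -1.2,"dy": 0.2,"dz": -4,"wx": 0,"wy": 0.0034,"wz": 0,"gripper": 0.6},{"dx": -1.2,"dy": 0.2,"dz": -6,"wx": 0,"wy": 0.0034,"wz": 0,"gripper": 0.6},{"dx": -1.2,"dy": 0.2,"dz": -6,"wx": 0,"wy": 0.0034,"wz": 0,"gripper": 0.6}], squeeze=60)

```text
clock: 13.6
tcp_pos: [0.5451, -0.0688, 0.1568]
tcp_rot: [-0.2, 0.678, -0.678, 0.2]
wrist_force: [1.0, 0.3, -2.1]
width: 0.0422
```

Run:
```python
from h import *
go(.5454,-.0687,.150,32.9); s=r.read_state();print(s["wrist_force"],s["moment"],s["tcp_pos"])
```

```text
clock 13.60 jaw -147.11 ->-147.10 tilt 0.0009 j6 0.40
d mm [ 0.3  0.1 -6.8] rv [ 0.0001 -0.0009  0.0002]
[ 1.04153492  0.3315088  -2.12046058] [-0.0080089   0.04554104 -0.01428428] [ 0.54509889 -0.06876715  0.1568376 ]
```

>>> step_arm(deltas=[{"dx": 0.3,"dy": 0.1,"dz": -2,"wx": 0,"wy": -0.001,"wz": 0,"gripper": 0.6},{"dx": 0.3,"dy": 0.1,"dz": -4,"wx": 0,"wy": -0.001,"wz": 0,"gripper": 0.6},{"dx": 0.3,"dy": 0.1,"dz": -6,"wx": 0,"wy": -0.001,"wz": 0,"gripper": 0.6},{"dx": 0.3,"dy": 0.1,"dz": -7,"wx": 0,"wy": -0.001,"wz": 0,"gripper": 0.6},{"dx": 0.3,"dy": 0.1,"dz": -7,"wx": 0,"wy": -0.001,"wz": 0,"gripper": 0.6}], squeeze=60)

```text
clock: 14.02
tcp_pos: [0.5452, -0.0687, 0.1495]
tcp_rot: [-0.2, 0.678, -0.678, 0.2]
wrist_force: [0.9, -0.2, -1.6]
width: 0.0425
```

Run:
```python
from h import *
go(.5454,-.0687,.143,32.9); s=r.read_state();print(s["wrist_force"],s["moment"],s["tcp_pos"])
```

```text
clock 14.02 jaw -147.11 ->-147.10 tilt 0.0006 j6 0.40
d mm [ 0.2 -0.  -6.5] rv [ 0.0001 -0.0006  0.0002]
[ 0.90827272 -0.23806609 -1.57632101] [-0.07100525 -0.02993036  0.02140532] [ 0.54518818 -0.06869529  0.14946642]
```

>>> step_arm(deltas=[{"dx": 0.2,"dy": 0,"dz": -2,"wx": 0,"wy": -0.0006,"wz": 0,"gripper": 0.6},{"dx": 0.2,"dy": 0,"dz": -4,"wx": 0,"wy": -0.0006,"wz": 0,"gripper": 0.6},{"dx": 0.2,"dy": 0,"dz": -5.5,"wx": 0,"wy": -0.0006,"wz": 0,"gripper": 0.6},{"dx": 0.2,"dy": 0,"dz": -6.5,"wx": 0,"wy": -0.0006,"wz": 0,"gripper": 0.6},{"dx": 0.2,"dy": 0,"dz": -6.5,"wx": 0,"wy": -0.0006,"wz": 0,"gripper": 0.6}], squeeze=60)

```text
clock: 14.43
tcp_pos: [0.5452, -0.0687, 0.1427]
tcp_rot: [0.2, -0.678, 0.678, -0.2]
wrist_force: [-0.2, 0.8, -2.0]
width: 0.0425
```

Run:
```python
from h import *
go(.5454,-.0687,.140,32.9); s=r.read_state();print(s["wrist_force"],s["moment"],s["tcp_pos"])
```

```text
clock 14.43 jaw -147.11 ->-147.10 tilt 0.0005 j6 0.40
d mm [ 0.2 -0.  -2.7] rv [ 0.0002 -0.0005  0.0002]
[-0.16894375  0.84198808 -2.03300221] [-0.0010293  -0.03058004 -0.04571856] [ 0.54524659 -0.06867078  0.14265162]
```

>>> step_arm(deltas=[{"dx": 0.2,"dy": 0,"dz": -0.5,"wx": 0,"wy": 0,"wz": 0,"gripper": 0.6},{"dx": 0.2,"dy": 0,"dz": -1,"wx": 0,"wy": 0,"wz": 0,"gripper": 0.6},{"dx": 0.2,"dy": 0,"dz": -1.5,"wx": 0,"wy": 0,"wz": 0,"gripper": 0.6},{"dx": 0.2,"dy": 0,"dz": -1.5,"wx": 0,"wy": 0,"wz": 0,"gripper": 0.6},{"dx": 0.2,"dy": 0,"dz": -1.5,"wx": 0,"wy": 0,"wz": 0,"gripper": 0.6}], squeeze=60)

```text
clock: 14.85
tcp_pos: [0.5454, -0.0687, 0.1412]
tcp_rot: [0.2, -0.678, 0.678, -0.2]
wrist_force: [-0.6, -1.0, -2.3]
width: 0.0425
```

>>> step_arm(deltas=[{"dx": 0,"dy": 0,"dz": -0.4,"wx": 0,"wy": 0,"wz": 0,"gripper": 0.6},{"dx": 0,"dy": 0,"dz": -0.8,"wx": 0,"wy": 0,"wz": 0,"gripper": 0.6},{"dx": 0,"dy": 0,"dz": -1,"wx": 0,"wy": 0,"wz": 0,"gripper": 0.6},{"dx": 0,"dy": 0,"dz": -1,"wx": 0,"wy": 0,"wz": 0,"gripper": 0.6},{"dx": 0,"dy": 0,"dz": -1,"wx": 0,"wy": 0,"wz": 0,"gripper": 0.6}], squeeze=60)

```text
clock: 15.27
tcp_pos: [0.5454, -0.0687, 0.1402]
tcp_rot: [0.2, -0.678, 0.678, -0.2]
wrist_force: [0.1, -0.6, -2.8]
width: 0.0425
```

>>> step_arm(deltas=[{"dx": 0,"dy": 0,"dz": -0.4,"wx": 0,"wy": 0,"wz": 0,"gripper": 0.6},{"dx": 0,"dy": 0,"dz": -0.8,"wx": 0,"wy": 0,"wz": 0,"gripper": 0.6},{"dx": 0,"dy": 0,"dz": -0.8,"wx": 0,"wy": 0,"wz": 0,"gripper": 0.6},{"dx": 0,"dy": 0,"dz": -0.8,"wx": 0,"wy": 0,"wz": 0,"gripper": 0.6},{"dx": 0,"dy": 0,"dz": -0.8,"wx": 0,"wy": 0,"wz": 0,"gripper": 0.6}], squeeze=60)

```text
clock: 15.68
tcp_pos: [0.5454, -0.0687, 0.1394]
tcp_rot: [0.2, -0.678, 0.678, -0.2]
wrist_force: [1.1, -1.1, -2.2]
width: 0.0426
```

>>> step_arm(deltas=[{"dx": 0,"dy": 0,"dz": -0.4,"wx": 0,"wy": 0,"wz": 0,"gripper": 0.6},{"dx": 0,"dy": 0,"dz": -0.8,"wx": 0,"wy": 0,"wz": 0,"gripper": 0.6},{"dx": 0,"dy": 0,"dz": -0.8,"wx": 0,"wy": 0,"wz": 0,"gripper": 0.6},{"dx": 0,"dy": 0,"dz": -0.8,"wx": 0,"wy": 0,"wz": 0,"gripper": 0.6},{"dx": 0,"dy": 0,"dz": -0.8,"wx": 0,"wy": 0,"wz": 0,"gripper": 0.6}], squeeze=60)

```text
clock: 16.1
tcp_pos: [0.5455, -0.0687, 0.1387]
tcp_rot: [0.2, -0.678, 0.678, -0.2]
wrist_force: [-0.2, 1.0, -0.6]
width: 0.0427
```

>>> step_arm(deltas=[{"dx": 0,"dy": 0,"dz": -0.3,"wx": 0,"wy": 0,"wz": 0,"gripper": 0.6},{"dx": 0,"dy": 0,"dz": -0.5,"wx": 0,"wy": 0,"wz": 0,"gripper": 0.6},{"dx": 0,"dy": 0,"dz": -0.5,"wx": 0,"wy": 0,"wz": 0,"gripper": 0.6},{"dx": 0,"dy": 0,"dz": -0.5,"wx": 0,"wy": 0,"wz": 0,"gripper": 0.6},{"dx": 0,"dy": 0,"dz": -0.5,"wx": 0,"wy": 0,"wz": 0,"gripper": 0.6}], squeeze=60)

```text
clock: 16.52
tcp_pos: [0.5456, -0.0687, 0.1384]
tcp_rot: [0.2, -0.678, 0.678, -0.2]
wrist_force: [-1.1, -0.1, 0.5]
width: 0.0427
```

Run:
```python
from h import *
go(.5454,-.0687,.140,32.9); s=r.read_state();print(s["wrist_force"],s["moment"],s["tcp_pos"])
```

```text
clock 16.52 jaw -147.10 ->-147.10 tilt 0.0003 j6 0.40
d mm [-0.2 -0.   1.6] rv [ 0.0003 -0.      0.    ]
[-1.13361541 -0.12798185  0.512118  ] [0.09845236 0.17296708 0.04800073] [ 0.5455719  -0.0686861   0.13840236]
```

>>> step_arm(deltas=[{"dx": 0,"dy": 0,"dz": 0,"wx": 0,"wy": 0,"wz": -0.08,"gripper": 0.6},{"dx": 0,"dy": 0,"dz": 0,"wx": 0,"wy": 0,"wz": -0.16,"gripper": 0.6},{"dx": 0,"dy": 0,"dz": 0,"wx": 0,"wy": 0,"wz": -0.24,"gripper": 0.6},{"dx": 0,"dy": 0,"dz": 0,"wx": 0,"wy": 0,"wz": -0.32,"gripper": 0.6},{"dx": 0,"dy": 0,"dz": 0,"wx": 0,"wy": 0,"wz": -0.35,"gripper": 0.6}], squeeze=60)

```text
clock: 16.93
tcp_pos: [0.5459, -0.0687, 0.1385]
tcp_rot: [0.078, -0.703, 0.703, -0.078]
wrist_force: [-0.1, 0.3, -0.5]
width: 0.0423
```

```bash
cat > q.py <<'E'
from h import *
s=r.read_state();b,M=jaw(s);w=np.round
print("t %.2f turned %.1f"%(s["clock"],-147.1-b),"F",w(s["wrist_force"],1),"M",w(s["moment"],2),"tcp",w(s["tcp_pos"]*1000,2),"w",round(s["width"]*1000,2),"j",w(s["joint_pos"],2)[[0,5]])
go(.5454,-.0687,s["tcp_pos"][2],b,s)
E
python3 q.py
```

```text
t 16.93 turned 20.2 F [-0.1  0.3 -0.5] M [0.03 0.05 0.01] tcp [545.94 -68.68 138.53] w 42.3 j [0.17 0.05]
clock 16.93 jaw -167.33 ->-167.33 tilt 0.0008 j6 0.05
d mm [-0.5 -0.   0. ] rv [0.0002 0.0008 0.    ]
```

>>> step_arm(deltas=[{"dx": -0.4,"dy": 0,"dz": 0,"wx": 0,"wy": 0,"wz": -0.06,"gripper": 0.6},{"dx": -0.4,"dy": 0,"dz": 0,"wx": 0,"wy": 0,"wz": -0.12,"gripper": 0.6},{"dx": -0.4,"dy": 0,"dz": 0,"wx": 0,"wy": 0,"wz": -0.17,"gripper": 0.6},{"dx": -0.4,"dy": 0,"dz": 0,"wx": 0,"wy": 0,"wz": -0.17,"gripper": 0.6},{"dx": -0.4,"dy": 0,"dz": 0,"wx": 0,"wy": 0,"wz": -0.17,"gripper": 0.6}], squeeze=60)

```text
clock: 17.35
tcp_pos: [0.5458, -0.0687, 0.1386]
tcp_rot: [0.018, -0.707, 0.707, -0.019]
wrist_force: [0.1, -0.2, -0.3]
width: 0.0422
```

```bash
python3 q.py
```

```text
t 17.35 turned 29.9 F [ 0.1 -0.2 -0.3] M [ 0.01 -0.1  -0.03] tcp [545.82 -68.7  138.59] w 42.24 j [ 0.17 -0.12]
clock 17.35 jaw -177.00 ->-177.00 tilt 0.0014 j6 -0.12
d mm [-0.4  0.   0. ] rv [0.0003 0.0014 0.    ]
```

>>> step_arm(deltas=[{"dx": -0.4,"dy": 0,"dz": 0,"wx": 0,"wy": 0.001,"wz": -0.04,"gripper": 0.6},{"dx": -0.4,"dy": 0,"dz": 0,"wx": 0,"wy": 0.001,"wz": -0.08,"gripper": 0.6},{"dx": -0.4,"dy": 0,"dz": 0,"wx": 0,"wy": 0.001,"wz": -0.11,"gripper": 0.6},{"dx": -0.4,"dy": 0,"dz": 0,"wx": 0,"wy": 0.001,"wz": -0.11,"gripper": 0.6},{"dx": -0.4,"dy": 0,"dz": 0,"wx": 0,"wy": 0.001,"wz": -0.11,"gripper": 0.6}], squeeze=60)

```text
clock: 17.77
tcp_pos: [0.5456, -0.0687, 0.1386]
tcp_rot: [-0.02, -0.707, 0.707, 0.02]
wrist_force: [0.2, 0.7, -0.4]
width: 0.0423
```

```bash
python3 q.py
```

```text
t 17.77 turned -323.9 F [ 0.2  0.7 -0.4] M [ 0.04 -0.04  0.05] tcp [545.57 -68.67 138.62] w 42.33 j [ 0.17 -0.23]
clock 17.77 jaw 176.79 ->176.79 tilt 0.0008 j6 -0.23
d mm [-0.2 -0.   0. ] rv [0.0004 0.0007 0.    ]
```

>>> step_arm(deltas=[{"dx": -0.2,"dy": 0,"dz": 0,"wx": 0,"wy": 0,"wz": -0.03,"gripper": 0.6},{"dx": -0.2,"dy": 0,"dz": 0,"wx": 0,"wy": 0,"wz": -0.06,"gripper": 0.6},{"dx": -0.2,"dy": 0,"dz": 0,"wx": 0,"wy": 0,"wz": -0.08,"gripper": 0.6},{"dx": -0.2,"dy": 0,"dz": 0,"wx": 0,"wy": 0,"wz": -0.08,"gripper": 0.6},{"dx": -0.2,"dy": 0,"dz": 0,"wx": 0,"wy": 0,"wz": -0.08,"gripper": 0.6}], squeeze=60)

```text
clock: 18.18
tcp_pos: [0.5454, -0.0687, 0.1385]
tcp_rot: [-0.048, -0.705, 0.706, 0.048]
wrist_force: [-0.1, 0.2, 0.1]
width: 0.042
```

```bash
sed -i 's/-147.1-b)/(-147.1-b)%360)/' q.py; python3 q.py
```

```text
t 18.18 turned 40.6 F [-0.1  0.2  0.1] M [ 0.01 -0.08  0.  ] tcp [545.39 -68.67 138.54] w 42.02 j [ 0.17 -0.31]
clock 18.18 jaw 172.26 ->172.26 tilt 0.0007 j6 -0.31
d mm [ 0. -0.  0.] rv [0.0004 0.0006 0.    ]
```

>>> step_arm(deltas=[{"dx": 0,"dy": 0,"dz": 0,"wx": 0,"wy": 0,"wz": -0.03,"gripper": 0.6},{"dx": 0,"dy": 0,"dz": 0,"wx": 0,"wy": 0,"wz": -0.06,"gripper": 0.6},{"dx": 0,"dy": 0,"dz": 0,"wx": 0,"wy": 0,"wz": -0.08,"gripper": 0.6},{"dx": 0,"dy": 0,"dz": 0,"wx": 0,"wy": 0,"wz": -0.08,"gripper": 0.6},{"dx": 0,"dy": 0,"dz": 0,"wx": 0,"wy": 0,"wz": -0.08,"gripper": 0.6}], squeeze=60)

```text
clock: 18.6
tcp_pos: [0.5454, -0.0686, 0.1383]
tcp_rot: [-0.076, -0.703, 0.703, 0.076]
wrist_force: [0.7, 0.1, -2.5]
width: 0.0423
```

```bash
python3 q.py
```

```text
t 18.60 turned 45.2 F [ 0.7  0.1 -2.5] M [-0.09 -0.3  -0.08] tcp [545.42 -68.64 138.35] w 42.28 j [ 0.17 -0.38]
clock 18.60 jaw 167.70 ->167.70 tilt 0.0007 j6 -0.38
d mm [-0.  -0.1  0. ] rv [0.0003 0.0006 0.    ]
```

>>> step_arm(deltas=[{"dx": 0,"dy": 0,"dz": -0.2,"wx": 0,"wy": 0,"wz": -0.03,"gripper": 0.6},{"dx": 0,"dy": 0,"dz": -0.4,"wx": 0,"wy": 0,"wz": -0.06,"gripper": 0.6},{"dx": 0,"dy": 0,"dz": -0.6,"wx": 0,"wy": 0,"wz": -0.08,"gripper": 0.6},{"dx": 0,"dy": 0,"dz": -0.6,"wx": 0,"wy": 0,"wz": -0.08,"gripper": 0.6},{"dx": 0,"dy": 0,"dz": -0.6,"wx": 0,"wy": 0,"wz": -0.08,"gripper": 0.6}], squeeze=60)

```text
clock: 19.02
tcp_pos: [0.5455, -0.0687, 0.1379]
tcp_rot: [-0.104, -0.699, 0.7, 0.103]
wrist_force: [0.7, -0.3, -1.6]
width: 0.0426
```

```bash
python3 q.py
```

```text
t 19.02 turned 49.8 F [ 0.7 -0.3 -1.6] M [-0.05 -0.14 -0.  ] tcp [545.48 -68.68 137.88] w 42.55 j [ 0.17 -0.46]
clock 19.02 jaw 163.15 ->163.15 tilt 0.0009 j6 -0.46
d mm [-0.1 -0.   0. ] rv [0.0004 0.0008 0.    ]
```

>>> step_arm(deltas=[{"dx": 0,"dy": 0,"dz": -0.2,"wx": 0,"wy": 0,"wz": -0.03,"gripper": 0.6},{"dx": 0,"dy": 0,"dz": -0.4,"wx": 0,"wy": 0,"wz": -0.06,"gripper": 0.6},{"dx": 0,"dy": 0,"dz": -0.6,"wx": 0,"wy": 0,"wz": -0.09,"gripper": 0.6},{"dx": 0,"dy": 0,"dz": -0.6,"wx": 0,"wy": 0,"wz": -0.09,"gripper": 0.6},{"dx": 0,"dy": 0,"dz": -0.6,"wx": 0,"wy": 0,"wz": -0.09,"gripper": 0.6}], squeeze=60)

```text
clock: 19.43
tcp_pos: [0.5456, -0.0687, 0.1374]
tcp_rot: [-0.135, -0.694, 0.694, 0.134]
wrist_force: [0.2, -0.3, -0.1]
width: 0.0421
```

```bash
python3 q.py
```

```text
t 19.43 turned 54.9 F [ 0.2 -0.3 -0.1] M [ 0.   -0.14 -0.04] tcp [545.56 -68.67 137.43] w 42.15 j [ 0.17 -0.55]
clock 19.43 jaw 158.03 ->158.03 tilt 0.0011 j6 -0.55
d mm [-0.2 -0.   0. ] rv [ 0.0004  0.0011 -0.    ]
```

>>> step_arm(deltas=[{"dx": 0,"dy": 0,"dz": -0.2,"wx": 0,"wy": 0,"wz": -0.03,"gripper": 0.6},{"dx": 0,"dy": 0,"dz": -0.4,"wx": 0,"wy": 0,"wz": -0.06,"gripper": 0.6},{"dx": 0,"dy": 0,"dz": -0.6,"wx": 0,"wy": 0,"wz": -0.09,"gripper": 0.6},{"dx": 0,"dy": 0,"dz": -0.6,"wx": 0,"wy": 0,"wz": -0.09,"gripper": 0.6},{"dx": 0,"dy": 0,"dz": -0.6,"wx": 0,"wy": 0,"wz": -0.09,"gripper": 0.6}], squeeze=60)

```text
clock: 19.85
tcp_pos: [0.5456, -0.0687, 0.1369]
tcp_rot: [-0.166, -0.687, 0.688, 0.165]
wrist_force: [0.5, -0.9, -0.0]
width: 0.0423
```

```bash
python3 q.py
```

```text
t 19.85 turned 60.0 F [ 0.5 -0.9 -0. ] M [ 0.   -0.06 -0.07] tcp [545.63 -68.69 136.94] w 42.27 j [ 0.17 -0.64]
clock 19.85 jaw 152.92 ->152.92 tilt 0.0013 j6 -0.64
d mm [-0.2 -0.   0. ] rv [ 0.0004  0.0012 -0.    ]
```

>>> step_arm(deltas=[{"dx": -0.1,"dy": 0,"dz": -0.2,"wx": 0,"wy": 0.001,"wz": -0.04,"gripper": 0.6},{"dx": -0.1,"dy": 0,"dz": -0.5,"wx": 0,"wy": 0.001,"wz": -0.08,"gripper": 0.6},{"dx": -0.1,"dy": 0,"dz": -0.7,"wx": 0,"wy": 0.001,"wz": -0.12,"gripper": 0.6},{"dx": -0.1,"dy": 0,"dz": -0.7,"wx": 0,"wy": 0.001,"wz": -0.125,"gripper": 0.6},{"dx": -0.1,"dy": 0,"dz": -0.7,"wx": 0,"wy": 0.001,"wz": -0.125,"gripper": 0.6}], squeeze=60)

```text
clock: 20.27
tcp_pos: [0.5457, -0.0687, 0.1363]
tcp_rot: [-0.208, -0.676, 0.676, 0.208]
wrist_force: [1.0, -0.1, 0.1]
width: 0.0423
```

```bash
python3 q.py
python3 - <<'E'
from h import *
print(r.read_state()["joint_efforts"].round(3))
p,K,T=cam("wrist");save("w15",p)
E
```

```text
t 20.27 turned 67.1 F [ 1.  -0.1  0.1] M [-0.12 -0.19 -0.02] tcp [545.68 -68.7  136.34] w 42.31 j [ 0.17 -0.77]
clock 20.27 jaw 145.81 ->145.81 tilt 0.0008 j6 -0.77
d mm [-0.3  0.   0. ] rv [ 0.0004  0.0006 -0.    ]
[ 2.1000e-01 -3.4514e+01  1.5785e+01  3.4590e+00 -1.8800e-01  6.0000e-03]
```

View pics/w15.png

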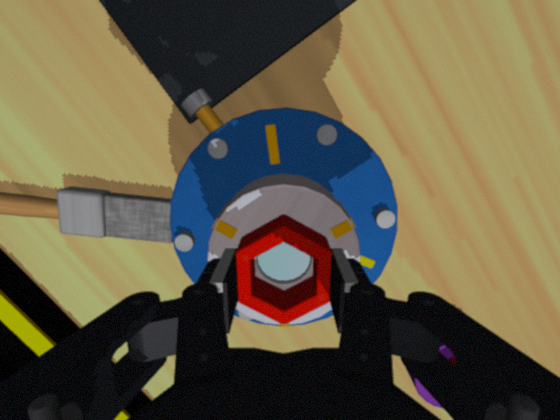

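>>> step_arm(deltas=[{"dx": -0.2,"dy": 0,"dz": 0.4,"wx": 0,"wy": 0,"wz": 0,"gripper": 0.6},{"dx": -0.2,"dy": 0,"dz": 0.6,"wx": 0,"wy": 0,"wz": 0,"gripper": 0.6},{"dx": -0.2,"dy": 0,"dz": 0.6,"wx": 0,"wy": 0,"wz": 0,"gripper": 0.6},{"dx": -0.2,"dy": 0,"dz": 0.6,"wx": 0,"wy": 0,"wz": 0,"gripper": 0.6},{"dx": -0.2,"dy": 0,"dz": 0.6,"wx": 0,"wy": 0,"wz": 0,"gripper": 0.6}], squeeze=60)

```text
clock: 20.73
tcp_pos: [0.5456, -0.0687, 0.1365]
tcp_rot: [-0.208, -0.676, 0.676, 0.208]
wrist_force: [3.2, -1.2, -6.0]
width: 0.0421
```

```bash
python3 q.py
```

```text
t 20.73 turned 67.1 F [ 3.2 -1.2 -6. ] M [-0.4  -1.07 -0.07] tcp [545.59 -68.7  136.45] w 42.13 j [ 0.17 -0.77]
clock 20.73 jaw 145.80 ->145.80 tilt 0.0007 j6 -0.77
d mm [-0.2  0.   0. ] rv [ 0.0003  0.0006 -0.    ]
```

>>> step_arm(deltas=[{"dx": 0,"dy": 0,"dz": -0.1,"wx": 0,"wy": 0,"wz": 0,"gripper": 0.6},{"dx": 0,"dy": 0,"dz": -0.1,"wx": 0,"wy": 0,"wz": 0,"gripper": 0.6},{"dx": 0,"dy": 0,"dz": -0.2,"wx": 0,"wy": 0,"wz": -0.015,"gripper": 0.6},{"dx": 0,"dy": 0,"dz": -0.3,"wx": 0,"wy": 0,"wz": -0.03,"gripper": 0.6},{"dx": 0,"dy": 0,"dz": -0.4,"wx": 0,"wy": 0,"wz": -0.045,"gripper": 0.6}], squeeze=60)

```text
clock: 21.15
tcp_pos: [0.5456, -0.0687, 0.1363]
tcp_rot: [-0.223, -0.671, 0.671, 0.223]
wrist_force: [1.6, -0.9, -2.4]
width: 0.0424
```

```bash
python3 q.py
```

```text
t 21.15 turned 69.7 F [ 1.6 -0.9 -2.4] M [-0.18 -0.53  0.58] tcp [545.57 -68.68 136.29] w 42.45 j [ 0.17 -0.81]
clock 21.15 jaw 143.23 ->143.23 tilt 0.0009 j6 -0.81
d mm [-0.2 -0.   0. ] rv [0.0007 0.0006 0.    ]
```

Turning now resists clearly (0.58 N m while moving) and the ring is held down by the thread. The face has dropped about 2.3–2.6 mm from rest, so I stop here and let go.

>>> step_arm(deltas=[{"dx": 0,"dy": 0,"dz": -0.1,"wx": 0,"wy": 0,"wz": 0,"gripper": 0.6},{"dx": 0,"dy": 0,"dz": -0.1,"wx": 0,"wy": 0,"wz": 0,"gripper": 0.2},{"dx": 0,"dy": 0,"dz": -0.1,"wx": 0,"wy": 0,"wz": 0,"gripper": -0.2},{"dx": 0,"dy": 0,"dz": -0.1,"wx": 0,"wy": 0,"wz": 0,"gripper": -0.6},{"dx": 0,"dy": 0,"dz": -0.1,"wx": 0,"wy": 0,"wz": 0,"gripper": -1}], squeeze=20)

```text
clock: 21.57
tcp_pos: [0.5454, -0.0687, 0.1366]
tcp_rot: [-0.223, -0.671, 0.671, 0.223]
wrist_force: [-0.2, -0.4, -0.7]
width: 0.0736
```

>>> step_arm(deltas=[{"dx": 0,"dy": 0,"dz": 0,"wx": 0,"wy": 0,"wz": 0,"gripper": -1},{"dx": 0,"dy": 0,"dz": 10,"wx": 0,"wy": 0,"wz": 0,"gripper": -1},{"dx": 0,"dy": 0,"dz": 35,"wx": 0,"wy": 0,"wz": 0,"gripper": -1},{"dx": 0,"dy": 0,"dz": 70,"wx": 0,"wy": 0,"wz": 0,"gripper": -1},{"dx": 0,"dy": 0,"dz": 105,"wx": 0,"wy": 0,"wz": 0,"gripper": -1}])

```text
clock: 21.98
tcp_pos: [0.5447, -0.0689, 0.2431]
tcp_rot: [-0.223, -0.67, 0.671, 0.224]
wrist_force: [0.8, -0.3, -0.8]
width: 0.0854
```

```bash
python3 q.py
python3 - <<'E'
from h import *
s=r.read_state();p,K,T=cam("wrist");save("w16",p);np.savez("pics/w16.npz",p=p,K=K,T=T)
p2,_,_=cam("side");save("side2",p2)
E
```

```text
t 21.98 turned 69.7 F [ 0.8 -0.3 -0.8] M [ 0.04 -0.13  0.01] tcp [544.7  -68.9  243.11] w 85.37 j [ 0.17 -0.81]
clock 21.98 jaw 143.19 ->143.19 tilt 0.0018 j6 -0.81
d mm [0.7 0.2 0. ] rv [ 0.0011 -0.0014 -0.    ]
```

View pics/w16.png

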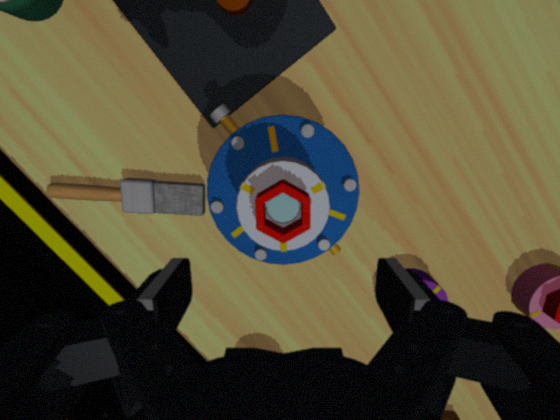

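View pics/side2.png

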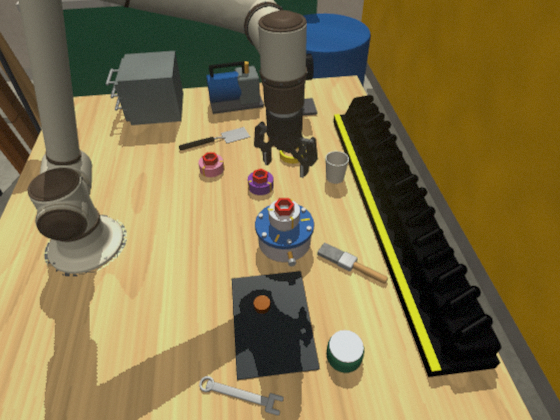

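The ring sits level on the boss at (283,205) with the glass visible through its hole, and nothing else has moved. One last check of the turn angle.

Run:
```python
from h import *
d=np.load("pics/w16.npz");p,K,T=d["p"],d["K"],d["T"]
c=np.array([.5454,-.0687])
h=hexfit(p,K,T,(283,210),36,.151);print(cv2.minEnclosingCircle(plane(K,T,h,.151)[:,:2].astype(np.float32)))
for u,a in yellow(p,(283,195),75):
    for nm,z in(("lid",.081),("ring",.131)):
        q=plane(K,T,[u],z)[0];v=q[:2]-c;print(nm,u.round(0),a,np.hypot(*v).round(4),(np.degrees(np.arctan2(v[1],v[0]))%120).round(1))
```

```text
((0.5447382926940918, -0.06893698126077652), 0.02426971308887005)
lid [272. 132.] 4 0.0618 2.9
ring [272. 132.] 4 0.0627 1.1
lid [272. 138.] 5 0.0563 3.4
ring [272. 138.] 5 0.0581 1.4
lid [274. 144.] 7 0.0511 2.8
ring [274. 144.] 7 0.0538 0.7
lid [317. 188.] 64 0.0357 34.3
ring [317. 188.] 64 0.0339 53.2
lid [247. 188.] 54 0.0363 72.9
ring [247. 188.] 54 0.0341 54.0
lid [336. 214.] 84 0.0594 2.7
ring [336. 214.] 84 0.047 15.6
lid [237. 231.] 58 0.0617 3.1
ring [237. 231.] 58 0.0451 112.3
lid [283. 246.] 37 0.0561 53.8
ring [283. 246.] 37 0.0357 54.2
lid [333. 248.] 29 0.0796 96.0
ring [333. 248.] 29 0.059 103.5
```

```bash
python3 -c "
from station import r
print(r.finish_job(), r.read_state()['clock'])"
```

```text
the job is handed in; nothing more can be done
the job is handed in; nothing more can be done
```

The clear window is in the recess, and the retaining ring is over it and screwed down clockwise. I let go, backed the arm off and handed the job in at about 22 s.

- **Window:** it touched the seal at about 4 N. A picture before the ring went on showed it flat and centred within about 0.3 mm.
- **Turn:** the ring rested on the glass with its underside about 15.6 mm below the rim. The ramps took hold at about 43° from mid-gap, and I stopped at 69.7°. The last picture gave 69.2° from the ring's and the lid's yellow lines.
- **Clamping:** the ring face dropped about 2.3 mm by arm height, or 2.7 mm by angle. By the seal figures given, that is about 13.5 to 15.5 N, inside the 8 to 20 N for snug. I had no direct reading of this force.
- **Feel:** turning took 0.58 N m on the last degrees. A 6 N upward pull just before that raised the ring only about 0.1 mm.
- **Checks that disagreed:** torque readings between 45° and 67° were near zero. They were taken at rest, so I relied on how far the ring had dropped, the pull test and the torque read while turning. The last picture puts the collar about 0.7 mm off the cell axis, within the calibration error.

In the final overview the old brown window, the pink and purple rings and the other bench items were where they started.

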